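Make up a chanter kit and a drone kit

TASK

Make up two reed kits, laying a steel staple former lengthwise in the narrow dark red compartment of each tray: the long one in the oak tray, the short one in the blue. Stand the horn tuning pin upright on the oak tray's round cork pad, never letting it fall over, and in the middle of the blue tray's wide compartment stack the two wax bars flat: the yellow one below, broad face down and lengthwise like the former, the black one centred crosswise on it, broad face up. Leave the cup, jar and brass weight where they stand, and finish with everything at rest and let go.

Things in the scene. Friction and masses are not known exactly. Their poses are not given: they have to be found in the camera images.
- oak_tray: Pale oak kit tray, fixed, 156 x 156 mm (x, y). Floor 4 mm thick; walls and divider 5 mm thick, tops 10 mm above the shelf. A divider along x makes two compartments, 146 mm long in x: a narrow one 50 mm wide with a dark red floor, middle at y = +48 mm, and a wide one 91 mm wide, middle at y = -27.5 mm with a flush round dark brown cork pad 48 mm across. Origin: centre of the underside; z up.
- blue_tray: Blue kit tray, fixed, 120 x 156 mm (x, y). Floor 4 mm thick; walls and divider 5 mm thick, tops 10 mm above the shelf. A divider along x makes two compartments, 110 mm long in x: a narrow one 50 mm wide with a dark red floor, middle at y = +48 mm, and a wide one 91 mm wide, middle at y = -27.5 mm. Origin: centre of the underside; z up.
- long_former: The long staple former: polished steel, double-ended, 120 mm long, lying flat. A square grip in its middle, 50 mm long, 20 x 20 mm; round ends 35 mm long, tapering from 13 to 7 mm, each with a brass collar 17 mm across at its root. Origin: centre of the grip's underside; x along its length, z up (10 mm to the axis). The same end for end. About 110 g.
- short_former: The short staple former: all polished steel, no brass, double-ended, 80 mm long, lying flat. Its middle is a square grip 40 mm long and 20 x 20 mm thick; a round tapered end, 13 mm thinning to 7 mm, runs 20 mm out from each side. Origin: centre of the grip's underside; x along its length, z up. The same end for end. About 80 g.
- tuning_pin: Dark olive turned tuning pin of horn, standing upright, 66 mm tall, round: foot 34 mm across and 8 mm high, above it a stem 22 mm across at 13 mm height, thinning to 19 mm at 60 mm. Origin: centre of its foot's underside; z up along the pin. About 40 g.
- yellow_wax: A tapered moulded bar of yellow wax, rigid, 26 mm high: its broad face is 76 x 36 mm, its narrow face 70 x 28 mm, all sides sloping evenly between. It lies broad face down and stays that way up. Origin: centre of its underside; x along its length, y across, z up. The same seen end for end. About 60 g.
- black_wax: A tapered moulded bar of black wax, rigid, 26 mm high: its broad face is 76 x 36 mm, its narrow face 70 x 28 mm, all sides sloping evenly between. It lies broad face up (upside down) and stays that way up. Origin: centre of its underside; x along its length, y across, z up. The same seen end for end. About 60 g.
- reed_cup: Bystander: white ceramic reed cup, open, 60 mm across the rim, 55 mm high. Origin: centre of its underside.
- varnish_jar: Bystander: amber glass jar with a black lid, 52 mm across, 70 mm high. Origin: centre of its underside.
- brass_weight: Bystander: round brass bench weight with a knob, 44 mm across, 54 mm high. Origin: centre of its underside.
Things that resemble listed ones, but are neither listed nor needed, are in the scene too. Of the things like the blue_tray, leave any that is orange; of the rest the smaller one is meant. Leave any pink look-alike of the black_wax alone.

How it is judged:
At the end, for the whole second after the job is handed in: Formers on their narrow floors (16/18 mm along, 17 mm across, 0.3 rad); pin upright within 15 mm (x, y) of the pad; yellow bar along the tray within 15 mm, 0.3 rad; black bar level on it, centred 10 mm, crosswise 0.26 rad; all at rest, released (x of long_former in the frame of oak_tray between -0.016 and 0.016 m and y of long_former in the frame of oak_tray between 0.031 and 0.065 m and z of long_former in the frame of oak_tray between 0.001 and 0.007 m and angle between the x axis of long_former and the x axis of oak_tray, either way round below 0.3 rad and x of short_former in the frame of blue_tray between -0.018 and 0.018 m and y of short_former in the frame of blue_tray between 0.031 and 0.065 m and z of short_former in the frame of blue_tray between 0.001 and 0.007 m and angle between the x axis of each of short_former, yellow_wax and the x axis of blue_tray, either way round below 0.3 rad and x of tuning_pin in the frame of oak_tray between -0.015 and 0.015 m and y of tuning_pin in the frame of oak_tray between -0.0425 and -0.0125 m and z of tuning_pin in the frame of oak_tray between 0.001 and 0.007 m and angle between each of tuning_pin, yellow_wax, black_wax's own z axis and vertical below 0.1 rad and x of yellow_wax in the frame of blue_tray between -0.015 and 0.015 m and y of yellow_wax in the frame of blue_tray between -0.0425 and -0.0125 m and z of yellow_wax in the frame of blue_tray between 0.001 and 0.007 m and horizontal distance between black_wax and yellow_wax below 0.01 m and angle between the x axis of black_wax and the y axis of yellow_wax, either way round below 0.26 rad and z of black_wax in the frame of yellow_wax between 0.023 and 0.029 m and linear speed of each of long_former, short_former, tuning_pin, yellow_wax, black_wax below 0.01 m/s and contact force between each of long_former, short_former, tuning_pin, yellow_wax, black_wax and the fingers below 0.05 N); the robot touches nothing.
It fails at once if a bystander is moved more than 15 mm or tipped (distance of any of reed_cup, varnish_jar, brass_weight from where it was at the start of the episode above 0.015 m or angle between any of reed_cup, varnish_jar, brass_weight's own z axis and vertical above 0.35 rad).
It fails at once if the horn tuning pin falls over (angle between tuning_pin's own z axis and vertical above 0.8 rad).
It also fails if it takes over 136 s, if anything falls off the work surface, if the arm or the gripper's body presses on something with over 40 N, if the wrist force passes 120 N, or if a joint passes its speed limit or range.

ROBOT

A 6-joint arm with a two-finger parallel gripper is mounted at the origin on the work surface. World frame = base frame: x ahead of the robot, y to its left, z up, the work surface at z = 0. Lengths are in m, angles in rad, forces in N, time in s.
With the tool pointing down it reaches from about 0.375 to 0.975 m from the base axis. Payload 3.8 kg.
Tool frame: the origin (TCP) lies between the finger pads; the fingertips stand 14 mm ahead of it and the grasp point (between the pads) lies 5 mm behind it; y points along the fingers, z is the direction in which the jaws open and shut, and the axes are right-handed (so a half turn about y gives the same grasp; the last joint's range is limited). The gripper opens to 88 mm and grips with 3 to 60 N. Pads are 18 mm wide; open, the fingers measure 123 mm over their backs; the gripper's body (75 mm by 187 mm) begins 45 mm behind the grasp point.
Start: joints at [-0.037, 0.264, 1.604, -0, 1.274, -0.037], TCP at [0.675, -0, 0.253] pointing down, gripper open.
Joint ranges: [-2.63, 2.63], [-0.94, 2.18], [0.31, 2.57], [-1.31, 4.45], [0, 2.66], [-2.55, 2.55]. Speed limits (rad/s): [2.57, 2.57, 3.14, 3.14, 3.14, 3.14].

INTERFACE

Orientations are given as [roll, pitch, yaw] about the fixed x, y, z axes, in that order (R = Rz(yaw) Ry(pitch) Rx(roll)).
In Python, from station import * gives the robot as it stands.
- The arm moves only by the tool servo_tool, never from a script. Its argument "motion" is a list of rows, each an object of numbers: "wx", "wy", "wz": the turn, a rotation vector about the tool's x, y, z in units of 6 degrees (1.0 is 6 degrees); "dx", "dy", "dz": the shift along the tool's x, y, z in units of 30 mm (1.0 is 30 mm); "gripper": the gripper command: -1 is shut, 1 is fully open, values between are in proportion. In form: [{"wx": .., "wy": .., "wz": .., "dx": .., "dy": .., "dz": .., "gripper": ..}, ...]. A call has 1 to 10 rows; each row is the pose to reach, as a shift and turn from the pose commanded when the call began, along the tool's axes at that moment; what a row does not reach only later rows make up. A row lasts 1/12 s, in which the tool goes at most 41.7 mm and 7.16 degrees, less where a joint would pass 70% of its speed; a pose out of reach is approached as far as the arm can. A call with a gripper value outside its range is refused whole. The fingers move at their own pace and stop on an object; "force" is the grip in N (left out, the last holds). Time passes only in rows, so rows that repeat a pose let the fingers close. It gives the time, the measured TCP pose, the force and the opening at its end, in the units of the state.
- read_state(): the state, without advancing time (a new reading comes with each control period).
- camera(name): name is "scene" or "side" or "wrist"; returns (picture, depth): 400x640x3 uint8, red, green, blue; 400x640 float32, m along the optical axis (not along the pixel's ray), 0 where there is no reading.
- get_calibration(name): a dict with "intrinsics" (3x3 intrinsics, pixels), "k1" (the pictures are not rectified: a ray, as slopes to the right and down, at radius r is drawn at 1 + k1 r^2 times it, then the intrinsics apply), "world_to_cam" (4x4, takes a point from world to camera coordinates). Camera axes: x right, y down, z forward; pixel columns grow to the right and rows downward; lengths in m; the calibration is good to about 2 mm. A picture is of the moment at which its call begins: read the wrist's pose just before it. get_calibration takes no time and is no camera call; for the wrist camera it gives the pose at the moment of the call.
- close_job(): hands the job in, once; it reports no verdict.
Trained networks look in the newest picture that a camera, given by its name, has taken for a name from the list of things; names that differ only in an ending like _2 or _b are one class to them, and where a whole thing is asked for, a point or a joint stands for the part that bears it (a point fixed in the world has none). Each returns a list of dicts, best first, with "confidence" (0 to 1); they miss things now and then, are a little off and sometimes report something else, mostly with a low value. They report only what shows in the picture. A call takes as long as a camera call. They do not tell look-alikes from the thing itself.
- boxes_of(camera, target): "rect" ([left, top, width, height] in pixels, round what is visible of it).
- outline_of(camera, target): "region" (400x640 bool, what is visible of it) and "rect" ([left, top, width, height] in pixels, round what is visible of it).
The state is a dict: "time_s": time; "q": joint angles; "dq": joint speeds; "joint_torque": joint torques, N m; "position": TCP position; "tool_rot": TCP orientation; "ft_force": force on the tool from outside, world axes, zero at the start; "moment": the same for the moment, N m; "grip_width": finger opening in m.
Only numpy, scipy, OpenCV 4.12 (cv2) and the standard library are available. Lean on these libraries where they do the work, as an engineer would, in place of code of your own. Each camera call takes 0.05 s, during which the arm holds its last target.

## Working session

There is one attempt and no reset: what is moved stays moved. The work goes in short steps, Python scripts to look and compute and a tool call to move; the robot and the scene stay as the last step left them, time stands still between calls to the robot, and variables do not carry over. Pictures are saved under pics/ and viewed, and the job is handed in when it is done.

Besides the shell and the picture viewer there is one more tool, called after ">>>" as a command line: name --argument value ..., lists and objects as JSON in quotes. servo_tool: Moves the arm, as the interface text tells. Its arguments: {"type":"object","properties":{"motion":{"type":"array","items":{"type":"object","properties":{"wx":{"type":"number"},"wy":{"type":"number"},"wz":{"type":"number"},"dx":{"type":"number"},"dy":{"type":"number"},"dz":{"type":"number"},"gripper":{"type":"number"}}}},"force":{"type":"number"}},"required":["motion"]}

```bash
ls; mkdir -p pics; python3 - <<'E'
from station import *
import cv2,numpy as np
s=read_state();print({k:np.round(v,3).tolist() for k,v in s.items()})
for n in ["scene","side","wrist"]:
    p,d=camera(n); cv2.imwrite(f"pics/{n}0.png",p[:,:,::-1]); np.save(f"pics/{n}0d.npy",d); np.save(f"pics/{n}0p.npy",p)
    c=get_calibration(n);print(n,{k:np.round(v,3).tolist() for k,v in c.items()})
E
```

```text
pics
{'time_s': 0.0, 'q': [-0.037, 0.265, 1.605, -0.0, 1.274, -0.037], 'dq': [-0.001, -0.0, 0.001, -0.0, 0.0, -0.001], 'joint_torque': [-0.001, -50.211, -35.687, 0.073, 0.029, -0.0], 'position': [0.674, 0.0, 0.251], 'tool_rot': [-1.573, 0.0, -1.571], 'ft_force': [0.506, -0.206, 0.491], 'moment': [-0.018, -0.019, -0.042], 'grip_width': 0.088}
scene {'intrinsics': [[486.681, 0.0, 324.68], [0.0, 486.681, 197.925], [0.0, 0.0, 1.0]], 'k1': 0.02, 'world_to_cam': [[-0.8, 0.6, 0.021, 0.482], [0.376, 0.529, -0.761, -0.12], [-0.468, -0.601, -0.649, 1.581], [0.0, 0.0, 0.0, 1.0]]}
side {'intrinsics': [[433.706, 0.0, 321.239], [0.0, 433.706, 195.553], [0.0, 0.0, 1.0]], 'k1': -0.065, 'world_to_cam': [[-0.822, -0.57, 0.003, 0.375], [-0.271, 0.386, -0.882, 0.235], [0.501, -0.726, -0.471, 1.173], [0.0, 0.0, 0.0, 1.0]]}
wrist {'intrinsics': [[277.992, 0.0, 323.691], [0.0, 277.992, 202.495], [0.0, 0.0, 1.0]], 'k1': -0.009, 'world_to_cam': [[1.0, 0.001, -0.002, -0.673], [0.001, -0.956, 0.293, -0.041], [-0.002, -0.293, -0.956, 0.389], [0.0, 0.0, 0.0, 1.0]]}
```

View pics/scene0.png

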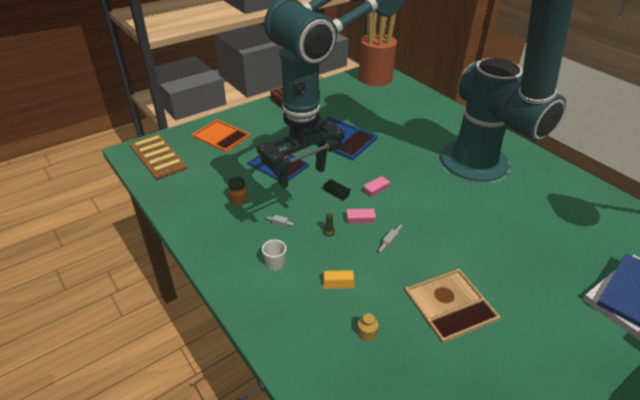

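View pics/side0.png

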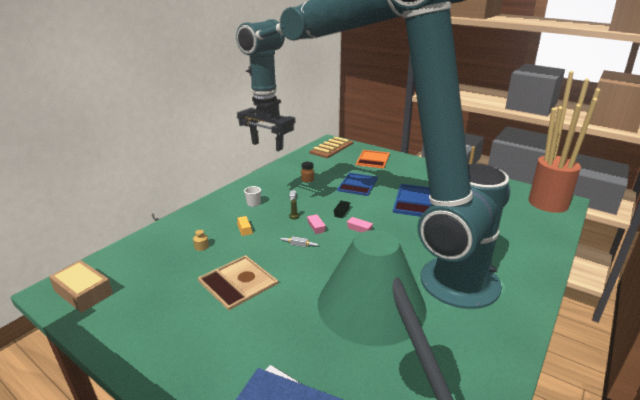

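View pics/wrist0.png

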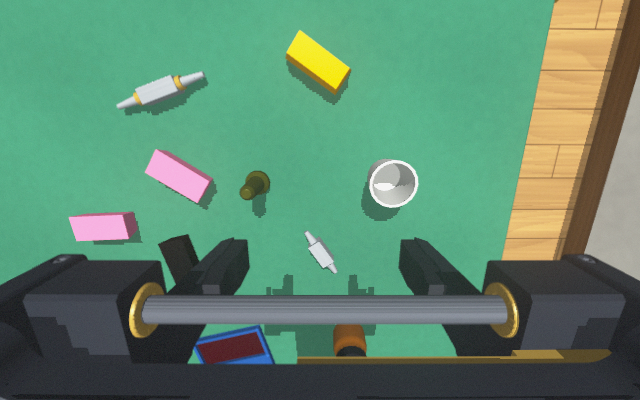

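```bash
cat > h.py <<'E'
from station import *
import cv2,numpy as np
def cloud(p,d,c):
    K=np.array(c["intrinsics"]);k1=c["k1"];T=np.linalg.inv(np.array(c["world_to_cam"]))
    v,u=np.mgrid[0:400,0:640].astype(float)
    x=(u-K[0,2])/K[0,0];y=(v-K[1,2])/K[1,1]
    rd=np.hypot(x,y);r=rd.copy()
    for _ in range(10): r=rd/(1+k1*r*r)
    s=np.where(rd>0,r/np.maximum(rd,1e-9),1)
    P=np.stack([x*s*d,y*s*d,d],-1)
    W=P@T[:3,:3].T+T[:3,3]
    W[d<=0]=np.nan
    return W
def proj(c,X):
    X=np.atleast_2d(X);w=np.array(c["world_to_cam"]);P=X@w[:3,:3].T+w[:3,3]
    s=P[:,:2]/P[:,2:];r2=(s**2).sum(1,keepdims=True);s=s*(1+c["k1"]*r2)
    K=np.array(c["intrinsics"]);return s*K[0,0]+K[:2,2]
def topmap(W,p,x0,x1,y0,y1,res,zmax=0.1):
    # rows: x decreasing downwards?  image: right=+x, up=+y
    w=int((x1-x0)/res);h=int((y1-y0)/res)
    col=np.zeros((h,w,3),np.uint8);z=np.full((h,w),np.nan)
    m=np.isfinite(W[...,2])&(W[...,2]<zmax)&(W[...,0]>x0)&(W[...,0]<x1)&(W[...,1]>y0)&(W[...,1]<y1)
    Q=W[m];C=p[m];i=np.argsort(Q[:,2]);Q=Q[i];C=C[i]
    a=((y1-Q[:,1])/res).astype(int).clip(0,h-1);b=((Q[:,0]-x0)/res).astype(int).clip(0,w-1)
    col[a,b]=C;z[a,b]=Q[:,2]
    return col,z
def snap(n,tag):
    c=get_calibration(n);p,d=camera(n)
    cv2.imwrite(f"pics/{n}{tag}.png",p[:,:,::-1]);return p,d,c
E
python3 - <<'E'
from h import *
for n in ["scene","side","wrist"]:
    p=np.load(f"pics/{n}0p.npy");d=np.load(f"pics/{n}0d.npy");c=get_calibration(n)
    W=cloud(p,d,c);
    z=W[...,2];t=(abs(z)<0.012)&(W[...,0]>0.3)&(W[...,0]<1)&(abs(W[...,1])<.5);print(n,np.nanmedian(z[t]),np.nanstd(z[t]),(d<=0).mean())
    col,zz=topmap(W,p,0.3,1.1,-0.5,0.5,0.002)
    big=cv2.dilate(col,np.ones((2,2)));cv2.imwrite(f"pics/top_{n}.png",cv2.resize(big,None,fx=1.2,fy=1.2)[:,:,::-1])
E
```

```text
scene 0.0013137791368729168 0.0024943312254099006 0.0040078125
side 0.0014976238854905732 0.002537908641105051 0.004
wrist -0.0002941803598894288 0.0014045317007967187 0.00386328125
```

View pics/top_scene.png

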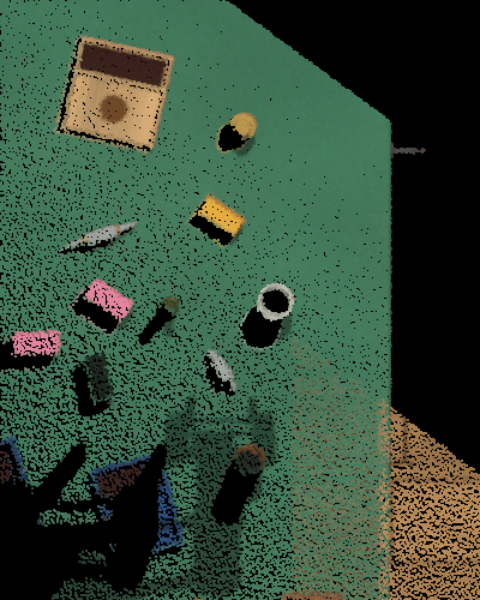

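View pics/top_side.png

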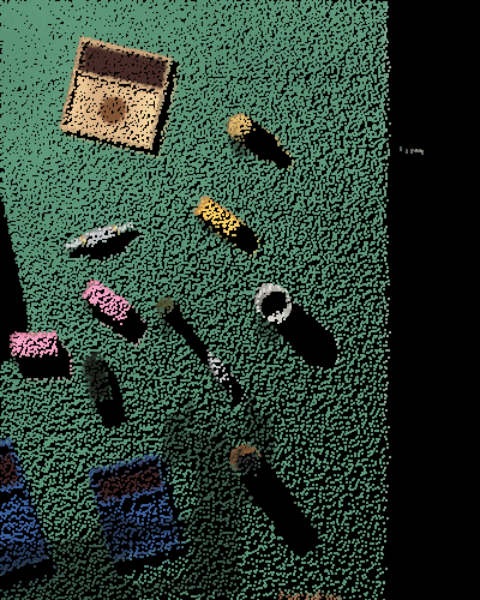

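```bash
cat >> h.py <<'E'
import pickle
def fitrect(W,mask,zlo,zhi,name=""):
    m=mask&(W[...,2]>zlo)&(W[...,2]<zhi)
    # largest blob
    n,l,st,_=cv2.connectedComponentsWithStats(m.astype(np.uint8),connectivity=8)
    if n<2: return None
    P=W[l==1+np.argmax(st[1:,4])][:,:2]
    P=P[np.isfinite(P).all(1)]
    (cx,cy),(w,h),a=cv2.minAreaRect((P*1000).astype(np.float32))
    if w<h: w,h=h,w;a+=90
    a=(a+90)%180-90
    return np.round([cx,cy,w,h,a],1),len(P)
E
python3 - <<'E'
from h import *
for n in ["scene","side","wrist"]:
    p=np.load(f"pics/{n}0p.npy");d=np.load(f"pics/{n}0d.npy");c=get_calibration(n)
    W=cloud(p,d,c)
    x,y,z=W[...,0],W[...,1],W[...,2]
    def reg(x0,x1,y0,y1): return (x>x0)&(x<x1)&(y>y0)&(y<y1)
    R=dict(oak=(reg(.38,.6,.23,.46),.006,.015),oakall=(reg(.38,.6,.23,.46),.003,.03),blue=(reg(.43,.64,-.45,-.24),.006,.03),
     blue2=(reg(.1,.42,-.55,-.2),.006,.03),yellow=(reg(.6,.72,.08,.2),.022,.035),black=(reg(.42,.5,-.2,-.08),.022,.035),
     longf=(reg(.39,.54,.07,.15),.006,.04),shortf=(reg(.63,.71,-.16,-.06),.006,.04),pin=(reg(.55,.62,-.05,.02),.05,.08),pinall=(reg(.55,.62,-.06,.02),.004,.012),
     cup=(reg(.7,.8,-.05,.05),.04,.07),jar=(reg(.66,.77,-.3,-.22),.06,.08),brass=(reg(.66,.74,.25,.33),.01,.07))
    for k,(m,a,b) in R.items():
        try: print(n,k,fitrect(W,m,a,b))
        except Exception as e: print(n,k,e)
E
```

```text
scene oak (array([493. , 347. , 166.6, 159.6, -12.5]), 1042)
scene oakall (array([490.9, 345.9, 170.7, 166.6, -12.1]), 3347)
scene blue (array([ 498.9, -295. ,  113.6,   49. ,   15.9]), 188)
scene blue2 (array([ 267. , -355. ,  217.3,  188.8,  -72.8]), 837)
scene yellow (array([667.4, 139.3,  71.3,  34.6, -31. ]), 327)
scene black (array([ 464.1, -129.7,   78.8,   41.2,  -75.4]), 233)
scene longf (array([468. , 108.4, 124.7,  20.8,  17.8]), 227)
scene shortf (array([ 668.9, -115.8,   73.3,   36.9,  -79.4]), 180)
scene pin (array([583.5,  -8.4,  16.9,  15.9, -45.2]), 53)
scene pinall (array([576.6,   2.4,  38.7,   9.6,  -0. ]), 26)
scene cup (array([758.4,  -2.2,  60.5,  56.2,  57.2]), 277)
scene jar (array([ 713.1, -266.1,   47.8,   44.9,   13.8]), 188)
scene brass (array([707.8, 292.7,  42.8,  37.2, -51.6]), 411)
side oak (array([492.7, 344.6, 160.9, 159.2, -12.8]), 807)
side oakall (array([495.8, 341.8, 175.9, 175.3,  75.1]), 2075)
side blue (array([ 529.6, -355.4,  183.8,  135.1,  -74.4]), 506)
side blue2 (array([ 291.8, -347.7,  224. ,  122.9,  -70.4]), 847)
side yellow (array([6
[... 503 characters left out ...]
e brass (array([699. , 289. ,  43.7,  39.8, -64.8]), 209)
wrist oak None
wrist oakall None
wrist blue (array([ 521.6, -304.3,  110.5,   74.6,   14.3]), 511)
wrist blue2 None
wrist yellow (array([665.9, 139.1,  70.5,  29.2, -34.4]), 1639)
wrist black (array([ 462.9, -123.9,   65.3,   37.6,  -76.7]), 926)
wrist longf (array([467.1, 107.6, 122.7,  19.7,  18.6]), 1296)
wrist shortf (array([ 668.7, -115.8,   79.8,   20.1,  -55.7]), 574)
wrist pin (array([580.6, -10.8,  18.3,  17.4,  -3.8]), 227)
wrist pinall (array([582.1,  -9.8,  32.7,  27.6, -47.9]), 191)
wrist cup (array([757.1,  -2.5,  58.9,  57.8, -42.9]), 785)
wrist jar (array([ 712.8, -251.5,   40.7,   13.3,    2.3]), 167)
wrist brass None
```

```bash
cat >> h.py <<'E'
from scipy.spatial.transform import Rotation as Ro
def mv(x,y,z,jaw,s=None):
    s=s or read_state();p=np.array(s["position"]);R=Ro.from_euler("xyz",s["tool_rot"]).as_matrix()
    j=np.radians(jaw);Rt=np.array([[np.sin(j),0,np.cos(j)],[-np.cos(j),0,np.sin(j)],[0,-1,0]])
    d=R.T@(np.array([x,y,z])-p)/0.03
    w=np.degrees(Ro.from_matrix(R.T@Rt).as_rotvec())/6
    zz=R[:,2];print("t",round(s["time_s"],2),"p",np.round(p,4),"jaw",round(np.degrees(np.arctan2(zz[1],zz[0])),1),"grip",round(s["grip_width"],4),"F",np.round(s["ft_force"],1))
    print("   d(xyz)=",np.round(d,2)," w(xyz)=",np.round(w,2), "rows",int(max(np.linalg.norm(d)*30/41.7,np.linalg.norm(w)*6/7.16))+1)
E
python3 - <<'E'
from h import *
mv(.467,.1076,.10,108.6)
E
```

```text
t 0.15 p [0.6745 0.     0.2517] jaw 0.0 grip 0.0883 F [-0.3 -0.6  0.1]
   d(xyz)= [-3.59  5.07 -6.91]  w(xyz)= [ 1.00e-02 -1.81e+01 -2.00e-02] rows 16
```

>>> servo_tool --motion '[{"dx": -3.59,"dy": 5.05,"dz": -6.9,"wy": -18.1,"gripper": 1},{"dx": -3.59,"dy": 5.05,"dz": -6.9,"wy": -18.1,"gripper": 1},{"dx": -3.59,"dy": 5.05,"dz": -6.9,"wy": -18.1,"gripper": 1},{"dx": -3.59,"dy": 5.05,"dz": -6.9,"wy": -18.1,"gripper": 1},{"dx": -3.59,"dy": 5.05,"dz": -6.9,"wy": -18.1,"gripper": 1},{"dx": -3.59,"dy": 5.05,"dz": -6.9,"wy": -18.1,"gripper": 1},{"dx": -3.59,"dy": 5.05,"dz": -6.9,"wy": -18.1,"gripper": 1},{"dx": -3.59,"dy": 5.05,"dz": -6.9,"wy": -18.1,"gripper": 1},{"dx": -3.59,"dy": 5.05,"dz": -6.9,"wy": -18.1,"gripper": 1},{"dx": -3.59,"dy": 5.05,"dz": -6.9,"wy": -18.1,"gripper": 1}]' --force 25

```text
$.motion[0]: bad value
```

```bash
python3 - <<'E'
from h import *
mv(.467,.1076,.10,108.6)
E
```

```text
t 0.15 p [0.6745 0.     0.2517] jaw 0.0 grip 0.0883 F [-0.3 -0.6  0.1]
   d(xyz)= [-3.59  5.07 -6.91]  w(xyz)= [ 1.00e-02 -1.81e+01 -2.00e-02] rows 16
```

>>> servo_tool --motion '[{"wx": 0,"wy": -1.1,"wz": 0,"dx": -0.3,"dy": 0.4,"dz": -0.6,"gripper": 1},{"wx": 0,"wy": -2.3,"wz": 0,"dx": -0.6,"dy": 0.8,"dz": -1.2,"gripper": 1},{"wx": 0,"wy": -9,"wz": 0,"dx": -1.8,"dy": 2.5,"dz": -3.5,"gripper": 1},{"wx": 0,"wy": -9,"wz": 0,"dx": -1.8,"dy": 2.5,"dz": -3.5,"gripper": 1},{"wx": 0,"wy": -9,"wz": 0,"dx": -1.8,"dy": 2.5,"dz": -3.5,"gripper": 1},{"wx": 0,"wy": -9,"wz": 0,"dx": -1.8,"dy": 2.5,"dz": -3.5,"gripper": 1},{"wx": 0,"wy": -9,"wz": 0,"dx": -1.8,"dy": 2.5,"dz": -3.5,"gripper": 1},{"wx": 0,"wy": -9,"wz": 0,"dx": -1.8,"dy": 2.5,"dz": -3.5,"gripper": 1}]' --force 25

```text
time_s: 0.82
position: [0.5691, 0.0543, 0.177]
tool_rot: [-1.572, 0.001, -0.622]
ft_force: [0.2, -0.4, 0.1]
grip_width: 0.0882
```

```bash
python3 - <<'E'
from h import *
mv(.467,.1076,.10,108.6)
E
```

```text
t 0.82 p [0.5691 0.0543 0.177 ] jaw 54.4 grip 0.0882 F [ 0.2 -0.4  0.1]
   d(xyz)= [-3.8   2.57 -0.53]  w(xyz)= [ 0.   -9.04 -0.01] rows 8
```

>>> servo_tool --motion '[{"wy": -9,"dx": -3.8,"dy": 2.55,"dz": -0.53,"gripper": 1},{"wy": -9,"dx": -3.8,"dy": 2.55,"dz": -0.53,"gripper": 1},{"wy": -9,"dx": -3.8,"dy": 2.55,"dz": -0.53,"gripper": 1},{"wy": -9,"dx": -3.8,"dy": 2.55,"dz": -0.53,"gripper": 1},{"wy": -9,"dx": -3.8,"dy": 2.55,"dz": -0.53,"gripper": 1},{"wy": -9,"dx": -3.8,"dy": 2.55,"dz": -0.53,"gripper": 1},{"wy": -9,"dx": -3.8,"dy": 2.55,"dz": -0.53,"gripper": 1},{"wy": -9,"dx": -3.8,"dy": 2.55,"dz": -0.53,"gripper": 1},{"wy": -9,"dx": -3.8,"dy": 2.55,"dz": -0.53,"gripper": 1}]'

```text
$.motion[0]: bad value
```

```bash
python3 - <<'E'
from h import *
p,d,c=snap("wrist","1");W=cloud(p,d,c);x,y,z=W[...,0],W[...,1],W[...,2]
print(fitrect(W,(x>.39)&(x<.54)&(y>.05)&(y<.17),.006,.03))
mv(.467,.1076,.023,108.6)
E
```

```text
(array([466.9, 107.8, 119.7,  20.2,  18.5]), 2014)
t 0.87 p [0.5694 0.0541 0.1772] jaw 54.5 grip 0.0878 F [ 0.7  0.2 -0.1]
   d(xyz)= [-3.81  5.14 -0.53]  w(xyz)= [ 0.   -9.02 -0.01] rows 8
```

View pics/wrist1.png

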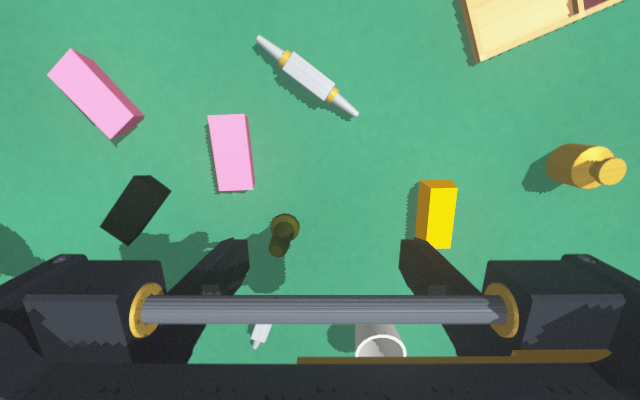

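All seven keys are needed in each row. The picture shows the long former clear at (310,78), with the pin at (284,230) and the yellow bar at (437,215).

>>> servo_tool --motion '[{"wx": 0,"wz": 0,"wy": -9,"dx": -3.81,"dy": 2.6,"dz": -0.53,"gripper": 1},{"wx": 0,"wz": 0,"wy": -9,"dx": -3.81,"dy": 2.6,"dz": -0.53,"gripper": 1},{"wx": 0,"wz": 0,"wy": -9,"dx": -3.81,"dy": 2.6,"dz": -0.53,"gripper": 1},{"wx": 0,"wz": 0,"wy": -9,"dx": -3.81,"dy": 2.6,"dz": -0.53,"gripper": 1},{"wx": 0,"wz": 0,"wy": -9,"dx": -3.81,"dy": 2.6,"dz": -0.53,"gripper": 1},{"wx": 0,"wz": 0,"wy": -9,"dx": -3.81,"dy": 2.6,"dz": -0.53,"gripper": 1},{"wx": 0,"wz": 0,"wy": -9,"dx": -3.81,"dy": 2.6,"dz": -0.53,"gripper": 1},{"wx": 0,"wz": 0,"wy": -9,"dx": -3.81,"dy": 2.6,"dz": -0.53,"gripper": 1},{"wx": 0,"wz": 0,"wy": -9,"dx": -3.81,"dy": 2.6,"dz": -0.53,"gripper": 1},{"wx": 0,"wz": 0,"wy": -9,"dx": -3.81,"dy": 2.6,"dz": -0.53,"gripper": 1}]'

```text
time_s: 1.7
position: [0.4681, 0.1083, 0.0997]
tool_rot: [-1.571, 0.0, 0.311]
ft_force: [0.2, 0.5, 0.3]
grip_width: 0.0879
```

```bash
python3 - <<'E'
from h import *
mv(.467,.1078,.023,108.5)
E
```

```text
t 1.7 p [0.4681 0.1083 0.0997] jaw 107.8 grip 0.0879 F [0.2 0.5 0.3]
   d(xyz)= [-0.04  2.56 -0.  ]  w(xyz)= [-0.   -0.12 -0.  ] rows 2
```

>>> servo_tool --motion '[{"wx": 0,"wz": 0,"wy": -0.1,"dx": -0.04,"dy": 1.2,"dz": 0,"gripper": 1},{"wx": 0,"wz": 0,"wy": -0.1,"dx": -0.04,"dy": 2.2,"dz": 0,"gripper": 1},{"wx": 0,"wz": 0,"wy": -0.1,"dx": -0.04,"dy": 2.55,"dz": 0,"gripper": 1},{"wx": 0,"wz": 0,"wy": -0.1,"dx": -0.04,"dy": 2.55,"dz": 0,"gripper": 1},{"wx": 0,"wz": 0,"wy": -0.1,"dx": -0.04,"dy": 2.55,"dz": 0,"gripper": -1},{"wx": 0,"wz": 0,"wy": -0.1,"dx": -0.04,"dy": 2.55,"dz": 0,"gripper": -1},{"wx": 0,"wz": 0,"wy": -0.1,"dx": -0.04,"dy": 2.55,"dz": 0,"gripper": -1},{"wx": 0,"wz": 0,"wy": -0.1,"dx": -0.04,"dy": 2.55,"dz": 0,"gripper": -1},{"wx": 0,"wz": 0,"wy": -0.1,"dx": -0.04,"dy": 2.55,"dz": 0,"gripper": -1},{"wx": 0,"wz": 0,"wy": -0.1,"dx": -0.04,"dy": 2.55,"dz": 0,"gripper": -1}]' --force 30

```text
time_s: 2.53
position: [0.4677, 0.1081, 0.0241]
tool_rot: [-1.571, -0.002, 0.325]
ft_force: [0.4, 0.4, 0.0]
grip_width: 0.0502
```

```bash
python3 - <<'E'
from h import *
# oak narrow target: centre (493,346), angle -12.6
a=np.radians(-12.6);R=np.array([[np.cos(a),-np.sin(a)],[np.sin(a),np.cos(a)]])
for q in [(0,.048),(0,-.0275),(0,0)]: print(np.array([.493,.346])+R@q)
mv(.467,.1078,.023,108.5)
E
```

```text
[0.50347088 0.392844  ]
[0.48700106 0.31916229]
[0.493 0.346]
t 2.53 p [0.4677 0.1081 0.0241] jaw 108.6 grip 0.0502 F [0.4 0.4 0. ]
   d(xyz)= [-0.03  0.04 -0.  ]  w(xyz)= [0.   0.02 0.02] rows 1
```

>>> servo_tool --motion '[{"wx": 0,"wz": 0,"wy": 0,"dx": 0,"dy": 0,"dz": 0,"gripper": -1},{"wx": 0,"wz": 0,"wy": 0,"dx": 0,"dy": 0,"dz": 0,"gripper": -1},{"wx": 0,"wz": 0,"wy": 0,"dx": 0,"dy": 0,"dz": 0,"gripper": -1},{"wx": 0,"wz": 0,"wy": 0,"dx": 0,"dy": 0,"dz": 0,"gripper": -1},{"wx": 0,"wz": 0,"wy": 0,"dx": 0,"dy": 0,"dz": 0,"gripper": -1},{"wx": 0,"wz": 0,"wy": 0,"dx": 0,"dy": -0.3,"dz": 0,"gripper": -1},{"wx": 0,"wz": 0,"wy": 0,"dx": 0,"dy": -1,"dz": 0,"gripper": -1},{"wx": 0,"wz": 0,"wy": 0,"dx": 0,"dy": -3,"dz": 0,"gripper": -1},{"wx": 0,"wz": 0,"wy": 0,"dx": 0,"dy": -3,"dz": 0,"gripper": -1},{"wx": 0,"wz": 0,"wy": 0,"dx": 0,"dy": -4,"dz": 0,"gripper": -1}]'

```text
time_s: 3.37
position: [0.466, 0.1078, 0.1438]
tool_rot: [-1.571, 0.002, 0.325]
ft_force: [-1.0, 0.2, -1.5]
grip_width: 0.0194
```

```bash
python3 - <<'E'
from h import *
mv(.487,.32,.15,77.4)
E
```

```text
t 3.37 p [0.466  0.1078 0.1438] jaw 108.6 grip 0.0194 F [-1.   0.2 -1.5]
   d(xyz)= [ 2.92 -0.21  6.48]  w(xyz)= [ 0.    5.2  -0.02] rows 6
```

>>> servo_tool --motion '[{"wx": 0,"wz": 0,"wy": 0.6,"dx": 0.2,"dy": -0.4,"dz": 0.6,"gripper": -1},{"wx": 0,"wz": 0,"wy": 5.2,"dx": 5.8,"dy": -2.5,"dz": 6,"gripper": -1},{"wx": 0,"wz": 0,"wy": 5.2,"dx": 5.8,"dy": -2.5,"dz": 6,"gripper": -1},{"wx": 0,"wz": 0,"wy": 5.2,"dx": 5.8,"dy": -2.5,"dz": 6,"gripper": -1},{"wx": 0,"wz": 0,"wy": 5.2,"dx": 5.8,"dy": -2.5,"dz": 6,"gripper": -1},{"wx": 0,"wz": 0,"wy": 5.2,"dx": 5.8,"dy": -2.5,"dz": 6,"gripper": -1},{"wx": 0,"wz": 0,"wy": 5.2,"dx": 5.8,"dy": -2.5,"dz": 6,"gripper": -1},{"wx": 0,"wz": 0,"wy": 5.2,"dx": 5.8,"dy": -2.5,"dz": 6,"gripper": -1},{"wx": 0,"wz": 0,"wy": 5.2,"dx": 5.8,"dy": -2.5,"dz": 6,"gripper": -1},{"wx": 0,"wz": 0,"wy": 5.2,"dx": 5.8,"dy": -2.5,"dz": 6,"gripper": -1}]'

```text
time_s: 4.2
position: [0.5737, 0.3334, 0.2175]
tool_rot: [-1.573, 0.001, -0.219]
ft_force: [-0.5, -0.2, -2.4]
grip_width: 0.0195
```

```bash
python3 - <<'E'
from h import *
p,d,c=snap("wrist","2");W=cloud(p,d,c);np.savez("pics/w2.npz",p=p,d=d,W=W)
x,y,z=W[...,0],W[...,1],W[...,2]
m=(x>.38)&(x<.61)&(y>.23)&(y<.46)
print(fitrect(W,m,.0065,.014))
hsv=cv2.cvtColor(p,cv2.COLOR_RGB2HSV).astype(int)
dark=(p.max(2)<85)&(p[...,0]>p[...,1]+8)
print(fitrect(W,m&dark,-.002,.009))
col,zz=topmap(W,p,.38,.62,.22,.46,.001,.03);cv2.imwrite("pics/top2.png",cv2.resize(col,None,fx=2,fy=2)[:,:,::-1])
mv(.5035,.393,.1,77.4)
E
```

```text
(array([493.7, 345.8, 156.7, 155.7,  77.3]), 3034)
(array([509.5, 414.6, 143.3,   4.6, -12.8]), 335)
t 4.25 p [0.5735 0.3328 0.2173] jaw 77.4 grip 0.0195 F [ 0.6 -0.2 -1.1]
   d(xyz)= [-2.71  3.91  1.46]  w(xyz)= [ 0.02 -0.   -0.02] rows 4
```

View pics/wrist2.png

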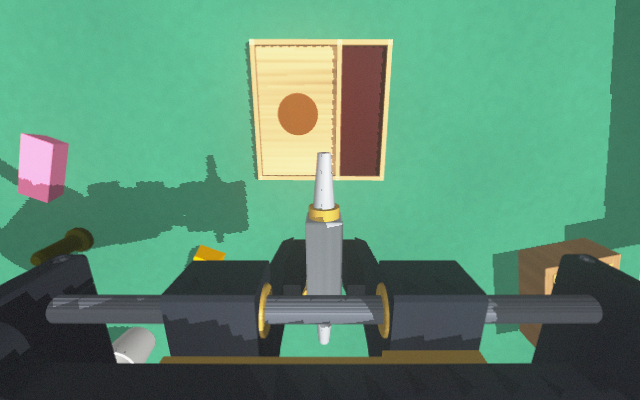

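View pics/top2.png

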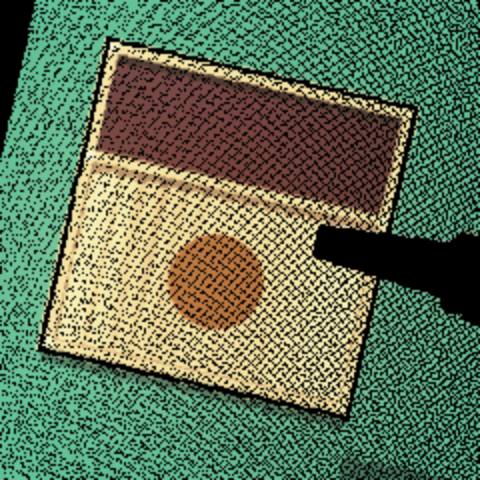

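>>> servo_tool --motion '[{"wx": 0,"wz": 0,"wy": 0,"dx": -2.69,"dy": 2.5,"dz": 1.46,"gripper": -1},{"wx": 0,"wz": 0,"wy": 0,"dx": -2.69,"dy": 2.5,"dz": 1.46,"gripper": -1},{"wx": 0,"wz": 0,"wy": 0,"dx": -2.69,"dy": 2.5,"dz": 1.46,"gripper": -1},{"wx": 0,"wz": 0,"wy": 0,"dx": -2.69,"dy": 4,"dz": 1.46,"gripper": -1},{"wx": 0,"wz": 0,"wy": 0,"dx": -2.69,"dy": 5,"dz": 1.46,"gripper": -1},{"wx": 0,"wz": 0,"wy": 0,"dx": -2.69,"dy": 5.2,"dz": 1.46,"gripper": -1},{"wx": 0,"wz": 0,"wy": 0,"dx": -2.69,"dy": 5.2,"dz": 1.46,"gripper": -1},{"wx": 0,"wz": 0,"wy": 0,"dx": -2.69,"dy": 5.2,"dz": 1.46,"gripper": -1}]'

```text
time_s: 4.92
position: [0.5057, 0.3936, 0.0631]
tool_rot: [-1.571, -0.0, -0.221]
ft_force: [0.9, 0.4, -0.5]
grip_width: 0.0194
```

```bash
python3 - <<'E'
from h import *
mv(.5043,.3926,.0285,77.3)
E
```

```text
t 4.92 p [0.5057 0.3936 0.0631] jaw 77.3 grip 0.0194 F [ 0.9  0.4 -0.5]
   d(xyz)= [-0.04  1.15 -0.04]  w(xyz)= [0.   0.01 0.  ] rows 1
```

>>> servo_tool --motion '[{"wx": 0,"wz": 0,"wy": 0,"dx": -0.03,"dy": 0.6,"dz": -0.03,"gripper": -1},{"wx": 0,"wz": 0,"wy": 0,"dx": -0.03,"dy": 0.95,"dz": -0.03,"gripper": -1},{"wx": 0,"wz": 0,"wy": 0,"dx": -0.03,"dy": 1.13,"dz": -0.03,"gripper": -1},{"wx": 0,"wz": 0,"wy": 0,"dx": -0.03,"dy": 1.13,"dz": -0.03,"gripper": -1},{"wx": 0,"wz": 0,"wy": 0,"dx": -0.03,"dy": 1.13,"dz": -0.03,"gripper": -1}]'

```text
time_s: 5.33
position: [0.5047, 0.3938, 0.0291]
tool_rot: [-1.57, -0.0, -0.22]
ft_force: [-0.1, -1.3, -1.6]
grip_width: 0.0201
```

```bash
python3 - <<'E'
from h import *
mv(.5043,.3926,.0285,77.3)
E
```

```text
t 5.33 p [0.5047 0.3938 0.0291] jaw 77.4 grip 0.0201 F [-0.1 -1.3 -1.6]
   d(xyz)= [-0.01  0.02 -0.04]  w(xyz)= [-0.    0.01  0.  ] rows 1
```

>>> servo_tool --motion '[{"wx": 0,"wz": 0,"wy": 0,"dx": 0,"dy": 0.02,"dz": -0.04,"gripper": -1},{"wx": 0,"wz": 0,"wy": 0,"dx": 0,"dy": 0.02,"dz": -0.04,"gripper": 0},{"wx": 0,"wz": 0,"wy": 0,"dx": 0,"dy": 0.02,"dz": -0.04,"gripper": 0},{"wx": 0,"wz": 0,"wy": 0,"dx": 0,"dy": 0.02,"dz": -0.04,"gripper": 0},{"wx": 0,"wz": 0,"wy": 0,"dx": 0,"dy": 0.02,"dz": -0.04,"gripper": 0},{"wx": 0,"wz": 0,"wy": 0,"dx": 0,"dy": 0.02,"dz": -0.04,"gripper": 0},{"wx": 0,"wz": 0,"wy": 0,"dx": 0,"dy": -1,"dz": -0.04,"gripper": 0},{"wx": 0,"wz": 0,"wy": 0,"dx": 0,"dy": -3,"dz": -0.04,"gripper": 0},{"wx": 0,"wz": 0,"wy": 0,"dx": 0,"dy": -4,"dz": -0.04,"gripper": 0},{"wx": 0,"wz": 0,"wy": 0,"dx": 0,"dy": -5,"dz": -0.04,"gripper": 0}]'

```text
time_s: 6.17
position: [0.504, 0.3926, 0.1805]
tool_rot: [-1.57, -0.0, -0.22]
ft_force: [0.9, 0.7, 0.6]
grip_width: 0.0444
```

```bash
python3 - <<'E'
from h import *
mv(.581,-.0105,.15,77.4)
E
```

```text
t 6.17 p [0.504  0.3926 0.1805] jaw 77.4 grip 0.0444 F [0.9 0.7 0.6]
   d(xyz)= [  5.43   1.01 -12.55]  w(xyz)= [-0.  0.  0.] rows 10
```

>>> servo_tool --motion '[{"wx": 0,"wz": 0,"wy": 0,"dx": 7.7,"dy": -0.6,"dz": -12,"gripper": 0.2},{"wx": 0,"wz": 0,"wy": 0,"dx": 7.7,"dy": -0.6,"dz": -12,"gripper": 0.2},{"wx": 0,"wz": 0,"wy": 0,"dx": 7.7,"dy": -0.6,"dz": -12,"gripper": 0.2},{"wx": 0,"wz": 0,"wy": 0,"dx": 7.7,"dy": -0.6,"dz": -12,"gripper": 0.2},{"wx": 0,"wz": 0,"wy": 0,"dx": 7.7,"dy": -0.6,"dz": -12,"gripper": 0.2},{"wx": 0,"wz": 0,"wy": 0,"dx": 7.7,"dy": -0.6,"dz": -12,"gripper": 0.2},{"wx": 0,"wz": 0,"wy": 0,"dx": 7.7,"dy": -0.6,"dz": -12,"gripper": 0.2},{"wx": 0,"wz": 0,"wy": 0,"dx": 7.7,"dy": -0.6,"dz": -12,"gripper": 0.2},{"wx": 0,"wz": 0,"wy": 0,"dx": 7.7,"dy": -0.6,"dz": -12,"gripper": 0.2},{"wx": 0,"wz": 0,"wy": 0,"dx": 7.7,"dy": -0.6,"dz": -12,"gripper": 0.2}]'

```text
time_s: 7.0
position: [0.6473, -0.0004, 0.1961]
tool_rot: [-1.571, -0.0, -0.22]
ft_force: [0.1, 0.0, -0.1]
grip_width: 0.053
```

```bash
python3 - <<'E'
from h import *
mv(.65,-.0105,.2,77.4)
E
```

```text
t 7.0 p [ 6.473e-01 -4.000e-04  1.961e-01] jaw 77.4 grip 0.053 F [ 0.1  0.  -0.1]
   d(xyz)= [ 0.16 -0.13 -0.31]  w(xyz)= [-0. -0.  0.] rows 1
```

>>> servo_tool --motion '[{"wx": 0,"wz": 0,"wy": 0,"dx": 0,"dy": 0,"dz": 0,"gripper": 0.2}]'

```text
time_s: 7.08
position: [0.6493, -0.0055, 0.1966]
tool_rot: [-1.573, -0.004, -0.225]
ft_force: [0.6, 0.7, 0.0]
grip_width: 0.053
```

```bash
python3 - <<'E'
from h import *
p,d,c=snap("wrist","3");W=cloud(p,d,c);np.savez("pics/w3.npz",p=p,d=d,W=W)
x,y,z=W[...,0],W[...,1],W[...,2]
m=(x>.54)&(x<.63)&(y>-.06)&(y<.04)
print(fitrect(W,m,.055,.08),fitrect(W,m,.012,.08),fitrect(W,m,.004,.011))
mv(.581,-.0105,.1,77.4)
mv(.581,-.0105,.036,77.4)
E
```

```text
(array([580. , -12. ,  18.2,  18.1,  63.3]), 327) (array([579.4, -11.1,  22.6,  22. ,  49.5]), 425) (array([579.7, -12. ,  32.4,  32.3,  76.6]), 259)
t 7.13 p [ 0.6481 -0.0023  0.1961] jaw 77.1 grip 0.0528 F [-0.4  0.2 -0.7]
   d(xyz)= [-2.12  3.2  -0.76]  w(xyz)= [ 0.   -0.05  0.01] rows 3
t 7.13 p [ 0.6481 -0.0023  0.1961] jaw 77.1 grip 0.0528 F [-0.4  0.2 -0.7]
   d(xyz)= [-2.13  5.34 -0.76]  w(xyz)= [ 0.   -0.05  0.01] rows 5
```

View pics/wrist3.png

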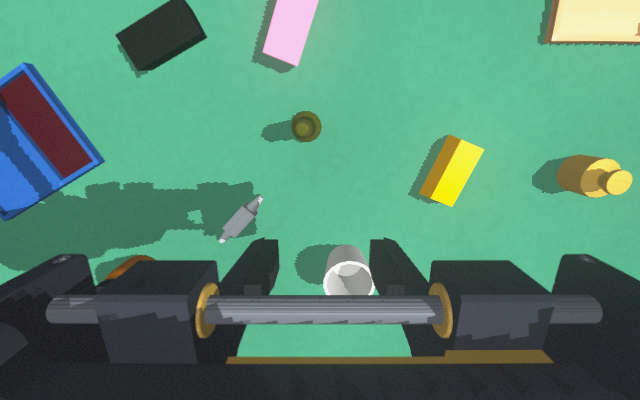

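>>> servo_tool --motion '[{"wx": 0,"wz": 0,"wy": 0,"dx": -2.14,"dy": 1.5,"dz": -0.81,"gripper": 0.2},{"wx": 0,"wz": 0,"wy": 0,"dx": -2.14,"dy": 2.2,"dz": -0.81,"gripper": 0.2},{"wx": 0,"wz": 0,"wy": 0,"dx": -2.14,"dy": 2.2,"dz": -0.81,"gripper": 0.2},{"wx": 0,"wz": 0,"wy": 0,"dx": -2.14,"dy": 2.2,"dz": -0.81,"gripper": 0.2},{"wx": 0,"wz": 0,"wy": 0,"dx": -2.14,"dy": 2.2,"dz": -0.81,"gripper": 0.2}]'

```text
time_s: 7.55
position: [0.5783, -0.0071, 0.1294]
tool_rot: [-1.571, 0.001, -0.219]
ft_force: [1.4, 0.6, 0.9]
grip_width: 0.0528
```

```bash
python3 - <<'E'
from h import *
mv(.58,-.012,.04,77.4)
E
```

```text
t 7.55 p [ 0.5783 -0.0071  0.1294] jaw 77.4 grip 0.0528 F [1.4 0.6 0.9]
   d(xyz)= [ 0.1   2.98 -0.15]  w(xyz)= [-0.    0.01 -0.01] rows 3
```

>>> servo_tool --motion '[{"wx": 0,"wz": 0,"wy": 0,"dx": 0.08,"dy": 0.4,"dz": -0.15,"gripper": 0.2},{"wx": 0,"wz": 0,"wy": 0,"dx": 0.08,"dy": 1.4,"dz": -0.15,"gripper": 0.2},{"wx": 0,"wz": 0,"wy": 0,"dx": 0.08,"dy": 2.4,"dz": -0.15,"gripper": 0.2},{"wx": 0,"wz": 0,"wy": 0,"dx": 0.08,"dy": 2.95,"dz": -0.15,"gripper": 0.2},{"wx": 0,"wz": 0,"wy": 0,"dx": 0.08,"dy": 2.95,"dz": -0.15,"gripper": 0.2},{"wx": 0,"wz": 0,"wy": 0,"dx": 0.08,"dy": 2.95,"dz": -0.15,"gripper": 0.2}]'

```text
time_s: 8.05
position: [0.5814, -0.0129, 0.0412]
tool_rot: [-1.571, -0.0, -0.22]
ft_force: [0.1, 0.6, -0.6]
grip_width: 0.053
```

```bash
python3 - <<'E'
from h import *
mv(.58,-.012,.04,77.4)
E
```

```text
t 8.05 p [ 0.5814 -0.0129  0.0412] jaw 77.4 grip 0.053 F [ 0.1  0.6 -0.6]
   d(xyz)= [-0.05  0.04  0.02]  w(xyz)= [-0.  0.  0.] rows 1
```

>>> servo_tool --motion '[{"wx": 0,"wz": 0,"wy": 0,"dx": -0.04,"dy": 0,"dz": 0.02,"gripper": 0.2},{"wx": 0,"wz": 0,"wy": 0,"dx": -0.04,"dy": 0,"dz": 0.02,"gripper": -1},{"wx": 0,"wz": 0,"wy": 0,"dx": -0.04,"dy": 0,"dz": 0.02,"gripper": -1},{"wx": 0,"wz": 0,"wy": 0,"dx": -0.04,"dy": 0,"dz": 0.02,"gripper": -1},{"wx": 0,"wz": 0,"wy": 0,"dx": -0.04,"dy": 0,"dz": 0.02,"gripper": -1},{"wx": 0,"wz": 0,"wy": 0,"dx": -0.04,"dy": 0,"dz": 0.02,"gripper": -1},{"wx": 0,"wz": 0,"wy": 0,"dx": -0.04,"dy": 0,"dz": 0.02,"gripper": -1},{"wx": 0,"wz": 0,"wy": 0,"dx": -0.04,"dy": 0,"dz": 0.02,"gripper": -1},{"wx": 0,"wz": 0,"wy": 0,"dx": -0.04,"dy": 0,"dz": 0.02,"gripper": -1}]' --force 15

```text
time_s: 8.8
position: [0.5797, -0.0122, 0.0419]
tool_rot: [-1.571, -0.001, -0.22]
ft_force: [-0.0, 0.0, 4.8]
grip_width: 0.0198
```

```bash
python3 - <<'E'
from h import *
mv(.4877,.319,.13,77.4)
E
```

```text
t 8.8 p [ 0.5797 -0.0122  0.0419] jaw 77.4 grip 0.0198 F [-0.   0.   4.8]
   d(xyz)= [-5.4  -2.94 10.11]  w(xyz)= [-0.   -0.    0.01] rows 9
```

>>> servo_tool --motion '[{"wx": 0,"wz": 0,"wy": 0,"dx": 0,"dy": -0.4,"dz": 0,"gripper": -1},{"wx": 0,"wz": 0,"wy": 0,"dx": 0,"dy": -1.0,"dz": 0,"gripper": -1},{"wx": 0,"wz": 0,"wy": 0,"dx": -0.2,"dy": -1.8,"dz": 0.4,"gripper": -1},{"wx": 0,"wz": 0,"wy": 0,"dx": -0.5,"dy": -2.3,"dz": 1,"gripper": -1},{"wx": 0,"wz": 0,"wy": 0,"dx": -0.9,"dy": -2.4,"dz": 1.7,"gripper": -1},{"wx": 0,"wz": 0,"wy": 0,"dx": -1.35,"dy": -2.4,"dz": 2.5,"gripper": -1},{"wx": 0,"wz": 0,"wy": 0,"dx": -1.8,"dy": -2.4,"dz": 3.3,"gripper": -1},{"wx": 0,"wz": 0,"wy": 0,"dx": -2.3,"dy": -2.4,"dz": 4.2,"gripper": -1},{"wx": 0,"wz": 0,"wy": 0,"dx": -2.7,"dy": -2.4,"dz": 5,"gripper": -1},{"wx": 0,"wz": 0,"wy": 0,"dx": -3,"dy": -2.4,"dz": 5.5,"gripper": -1}]'

```text
time_s: 9.63
position: [0.5266, 0.1705, 0.1138]
tool_rot: [-1.57, 0.0, -0.219]
ft_force: [-0.2, 0.3, -0.4]
grip_width: 0.0196
```

```bash
python3 - <<'E'
from h import *
mv(.4877,.319,.09,77.4)
E
```

```text
t 9.63 p [0.5266 0.1705 0.1138] jaw 77.5 grip 0.0196 F [-0.2  0.3 -0.4]
   d(xyz)= [-2.34  0.8   4.55]  w(xyz)= [-0.    0.01 -0.  ] rows 4
```

>>> servo_tool --motion '[{"wx": 0,"wz": 0,"wy": 0,"dx": -0.5,"dy": 0,"dz": 1,"gripper": -1},{"wx": 0,"wz": 0,"wy": 0,"dx": -0.95,"dy": 0,"dz": 1.9,"gripper": -1},{"wx": 0,"wz": 0,"wy": 0,"dx": -1.4,"dy": 0,"dz": 2.8,"gripper": -1},{"wx": 0,"wz": 0,"wy": 0,"dx": -1.85,"dy": 0.3,"dz": 3.6,"gripper": -1},{"wx": 0,"wz": 0,"wy": 0,"dx": -2.15,"dy": 0.6,"dz": 4.2,"gripper": -1},{"wx": 0,"wz": 0,"wy": 0,"dx": -2.3,"dy": 0.8,"dz": 4.45,"gripper": -1},{"wx": 0,"wz": 0,"wy": 0,"dx": -2.3,"dy": 1,"dz": 4.5,"gripper": -1},{"wx": 0,"wz": 0,"wy": 0,"dx": -2.3,"dy": 1.1,"dz": 4.5,"gripper": -1},{"wx": 0,"wz": 0,"wy": 0,"dx": -2.3,"dy": 1.1,"dz": 4.5,"gripper": -1}]'

```text
time_s: 10.38
position: [0.4892, 0.3139, 0.0793]
tool_rot: [-1.573, 0.001, -0.22]
ft_force: [0.6, -1.0, -0.6]
grip_width: 0.0197
```

```bash
python3 - <<'E'
from h import *
p,d,c=snap("wrist","4")
p,d,c=snap("scene","4");cv2.imwrite("pics/scene4c.png",cv2.resize(p[230:370,340:560],None,fx=3,fy=3)[:,:,::-1])
mv(.4877,.319,.0455,77.4)
E
```

```text
t 10.48 p [0.49   0.314  0.0803] jaw 77.3 grip 0.0199 F [ 0.3  0.5 -0.2]
   d(xyz)= [-0.11  1.16  0.15]  w(xyz)= [ 0.01 -0.01 -0.  ] rows 1
```

View pics/scene4c.png

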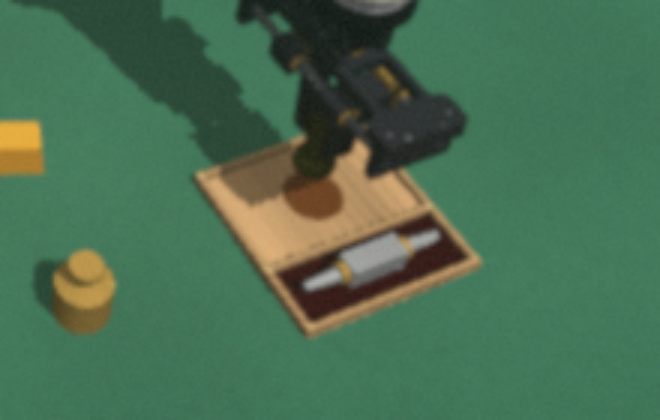

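The long former lies centred in the dark red compartment at about (370,260) in the crop. The pin hangs upright in the fingers just above the cork pad.

>>> servo_tool --motion '[{"wx": 0,"wz": 0,"wy": 0,"dx": -0.1,"dy": 0.3,"dz": 0.15,"gripper": -1},{"wx": 0,"wz": 0,"wy": 0,"dx": -0.1,"dy": 0.65,"dz": 0.15,"gripper": -1},{"wx": 0,"wz": 0,"wy": 0,"dx": -0.1,"dy": 0.95,"dz": 0.15,"gripper": -1},{"wx": 0,"wz": 0,"wy": 0,"dx": -0.1,"dy": 1.05,"dz": 0.15,"gripper": -1},{"wx": 0,"wz": 0,"wy": 0,"dx": -0.1,"dy": 1.1,"dz": 0.15,"gripper": -1},{"wx": 0,"wz": 0,"wy": 0,"dx": -0.1,"dy": 1.12,"dz": 0.15,"gripper": -1},{"wx": 0,"wz": 0,"wy": 0,"dx": -0.1,"dy": 1.12,"dz": 0.15,"gripper": -1}]'

```text
time_s: 11.07
position: [0.4878, 0.3203, 0.0465]
tool_rot: [-1.571, -0.0, -0.22]
ft_force: [-0.3, -1.0, -1.1]
grip_width: 0.0199
```

```bash
python3 - <<'E'
from h import *
mv(.4877,.319,.0455,77.4)
E
```

```text
t 11.07 p [0.4878 0.3203 0.0465] jaw 77.4 grip 0.0199 F [-0.3 -1.  -1.1]
   d(xyz)= [ 0.01  0.03 -0.04]  w(xyz)= [-0. -0.  0.] rows 1
```

>>> servo_tool --motion '[{"wx": 0,"wz": 0,"wy": 0,"dx": 0,"dy": 0.03,"dz": -0.03,"gripper": -1},{"wx": 0,"wz": 0,"wy": 0,"dx": 0,"dy": 0.05,"dz": -0.03,"gripper": -1},{"wx": 0,"wz": 0,"wy": 0,"dx": 0,"dy": 0.05,"dz": -0.03,"gripper": -1}]'

```text
time_s: 11.32
position: [0.4879, 0.3196, 0.046]
tool_rot: [-1.57, -0.001, -0.22]
ft_force: [-1.0, -0.6, 3.3]
grip_width: 0.0197
```

```bash
python3 - <<'E'
from h import *
mv(.4877,.319,.0455,77.4)
p,d,c=snap("side","5");cv2.imwrite("pics/side5c.png",cv2.resize(p[220:320,180:300],None,fx=5,fy=5)[:,:,::-1])
E
```

```text
t 11.32 p [0.4879 0.3196 0.046 ] jaw 77.4 grip 0.0197 F [-1.  -0.6  3.3]
   d(xyz)= [-0.    0.01 -0.02]  w(xyz)= [-0.01 -0.    0.01] rows 1
```

View pics/side5c.png

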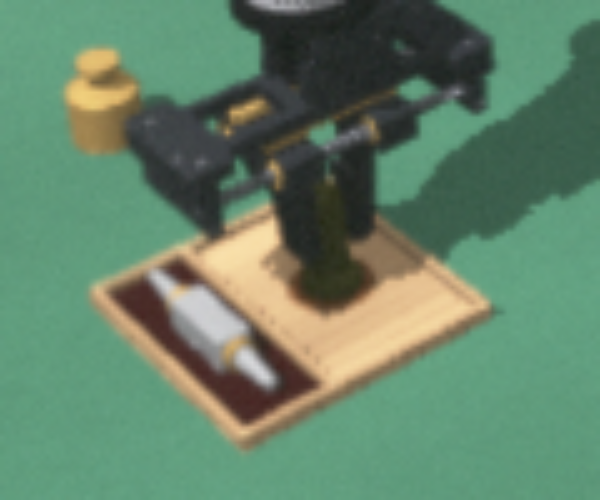

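The pin's foot is on the cork pad, with a 3.3 N contact force, so I release it.

>>> servo_tool --motion '[{"wx": 0,"wz": 0,"wy": 0,"dx": 0,"dy": 0,"dz": 0,"gripper": 0.1},{"wx": 0,"wz": 0,"wy": 0,"dx": 0,"dy": 0,"dz": 0,"gripper": 0.1},{"wx": 0,"wz": 0,"wy": 0,"dx": 0,"dy": 0,"dz": 0,"gripper": 0.1},{"wx": 0,"wz": 0,"wy": 0,"dx": 0,"dy": 0,"dz": 0,"gripper": 0.1},{"wx": 0,"wz": 0,"wy": 0,"dx": 0,"dy": 0,"dz": 0,"gripper": 0.1},{"wx": 0,"wz": 0,"wy": 0,"dx": 0,"dy": -0.5,"dz": 0,"gripper": 0.1},{"wx": 0,"wz": 0,"wy": 0,"dx": 0,"dy": -1.5,"dz": 0,"gripper": 0.1},{"wx": 0,"wz": 0,"wy": 0,"dx": 0,"dy": -2.8,"dz": 0,"gripper": 0.1},{"wx": 0,"wz": 0,"wy": 0,"dx": 0,"dy": -4.1,"dz": 0,"gripper": 0.1},{"wx": 0,"wz": 0,"wy": 0,"dx": 0,"dy": -5,"dz": 0,"gripper": 0.1}]'

```text
time_s: 12.2
position: [0.4884, 0.32, 0.1989]
tool_rot: [-1.568, -0.003, -0.22]
ft_force: [1.1, 1.1, 1.1]
grip_width: 0.0485
```

```bash
python3 - <<'E'
from h import *
mv(.6687,-.1158,.15,34.3)
E
```

```text
t 12.2 p [0.4884 0.32   0.1989] jaw 77.4 grip 0.0485 F [1.1 1.1 1.1]
   d(xyz)= [  9.03   1.62 -12.87]  w(xyz)= [-0.03  7.18  0.01] rows 12
```

>>> servo_tool --motion '[{"wx": 0,"wz": 0,"wy": 7.2,"dx": 9,"dy": 0.3,"dz": -12.85,"gripper": 0.1},{"wx": 0,"wz": 0,"wy": 7.2,"dx": 9,"dy": 0.3,"dz": -12.85,"gripper": 0.1},{"wx": 0,"wz": 0,"wy": 7.2,"dx": 9,"dy": 0.3,"dz": -12.85,"gripper": 0.1},{"wx": 0,"wz": 0,"wy": 7.2,"dx": 9,"dy": 0.3,"dz": -12.85,"gripper": 0.1},{"wx": 0,"wz": 0,"wy": 7.2,"dx": 9,"dy": 0.3,"dz": -12.85,"gripper": 0.1},{"wx": 0,"wz": 0,"wy": 7.2,"dx": 9,"dy": 0.3,"dz": -12.85,"gripper": 0.1},{"wx": 0,"wz": 0,"wy": 7.2,"dx": 9,"dy": 0.3,"dz": -12.85,"gripper": 0.1},{"wx": 0,"wz": 0,"wy": 7.2,"dx": 9,"dy": 0.3,"dz": -12.85,"gripper": 0.1},{"wx": 0,"wz": 0,"wy": 7.2,"dx": 9,"dy": 0.3,"dz": -12.85,"gripper": 0.1},{"wx": 0,"wz": 0,"wy": 7.2,"dx": 9,"dy": 0.3,"dz": -12.85,"gripper": 0.1}]'

```text
time_s: 13.03
position: [0.6466, -0.0678, 0.1871]
tool_rot: [-1.571, 0.0, -0.974]
ft_force: [0.4, 0.5, 0.6]
grip_width: 0.0484
```

```bash
python3 - <<'E'
from h import *
p,d,c=snap("wrist","5");W=cloud(p,d,c);np.savez("pics/w5.npz",p=p,d=d,W=W)
x,y,z=W[...,0],W[...,1],W[...,2]
print(fitrect(W,(x>.62)&(x<.72)&(y>-.17)&(y<-.06),.006,.03))
ps,ds,cs=snap("scene","5");cv2.imwrite("pics/scene5c.png",cv2.resize(ps[230:370,340:560],None,fx=3,fy=3)[:,:,::-1])
mv(.6687,-.1158,.1,34.3)
E
```

```text
(array([ 668.4, -116.2,   80. ,   19. ,  -55.8]), 818)
t 13.13 p [ 0.648  -0.0716  0.187 ] jaw 33.9 grip 0.0485 F [ 0.1  0.5 -0.3]
   d(xyz)= [ 1.6   2.9  -0.25]  w(xyz)= [ 0.   -0.07  0.03] rows 3
```

View pics/scene5c.png

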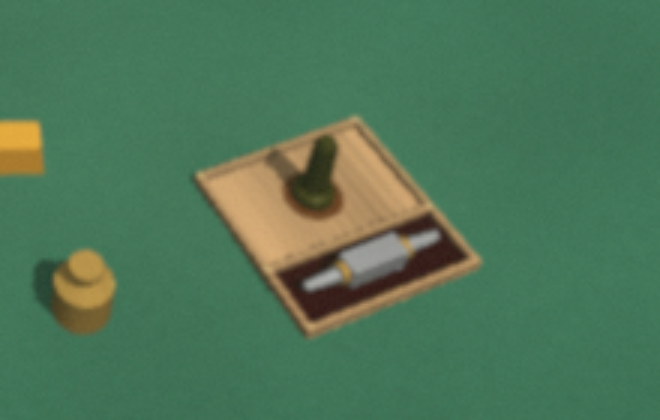

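View pics/wrist5.png

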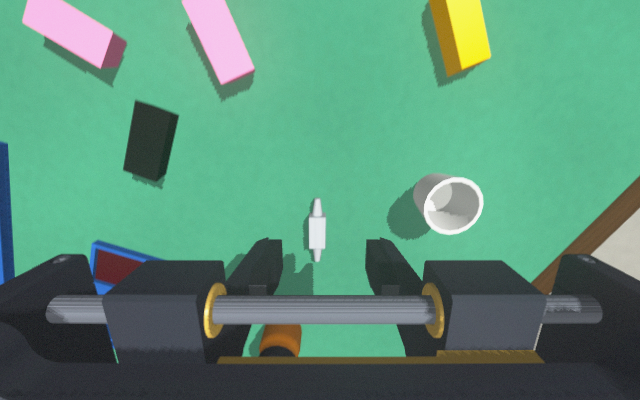

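The pin stands on the pad at (315,185) in the crop, and the short former is at (317,230) in the wrist picture with the cup and jar well clear.

>>> servo_tool --motion '[{"wx": 0,"wz": 0,"wy": 0,"dx": 1.6,"dy": 2.5,"dz": -0.25,"gripper": 0.1},{"wx": 0,"wz": 0,"wy": 0,"dx": 1.6,"dy": 2.5,"dz": -0.25,"gripper": 0.1},{"wx": 0,"wz": 0,"wy": 0,"dx": 1.6,"dy": 2.5,"dz": -0.25,"gripper": 0.1},{"wx": 0,"wz": 0,"wy": 0,"dx": 1.6,"dy": 2.5,"dz": -0.25,"gripper": 0.1},{"wx": 0,"wz": 0,"wy": 0,"dx": 1.6,"dy": 2.5,"dz": -0.25,"gripper": 0.1}]'

```text
time_s: 13.55
position: [0.6666, -0.1088, 0.1121]
tool_rot: [-1.571, 0.002, -0.974]
ft_force: [0.2, -0.2, 0.4]
grip_width: 0.0486
```

```bash
python3 - <<'E'
from h import *
mv(.6684,-.1162,.023,34.2)
E
```

```text
t 13.55 p [ 0.6666 -0.1088  0.1121] jaw 34.2 grip 0.0486 F [ 0.2 -0.2  0.4]
   d(xyz)= [ 0.24  2.97 -0.09]  w(xyz)= [ 0.01 -0.   -0.01] rows 3
```

>>> servo_tool --motion '[{"wx": 0,"wz": 0,"wy": 0,"dx": 0.22,"dy": 1,"dz": -0.08,"gripper": 0.1},{"wx": 0,"wz": 0,"wy": 0,"dx": 0.22,"dy": 2.2,"dz": -0.08,"gripper": 0.1},{"wx": 0,"wz": 0,"wy": 0,"dx": 0.22,"dy": 2.95,"dz": -0.08,"gripper": 0.1},{"wx": 0,"wz": 0,"wy": 0,"dx": 0.22,"dy": 2.95,"dz": -0.08,"gripper": 0.1},{"wx": 0,"wz": 0,"wy": 0,"dx": 0.22,"dy": 2.95,"dz": -0.08,"gripper": 0.1}]'

```text
time_s: 13.97
position: [0.6687, -0.1151, 0.0247]
tool_rot: [-1.571, 0.001, -0.973]
ft_force: [-0.4, 0.7, 0.4]
grip_width: 0.0484
```

```bash
python3 - <<'E'
from h import *
mv(.6684,-.1162,.023,34.2)
E
```

```text
t 13.97 p [ 0.6687 -0.1151  0.0247] jaw 34.3 grip 0.0484 F [-0.4  0.7  0.4]
   d(xyz)= [ 0.03  0.06 -0.03]  w(xyz)= [ 0.    0.01 -0.  ] rows 1
```

>>> servo_tool --motion '[{"wx": 0,"wz": 0,"wy": 0,"dx": 0.02,"dy": 0.04,"dz": 0,"gripper": -1},{"wx": 0,"wz": 0,"wy": 0,"dx": 0.02,"dy": 0.04,"dz": 0,"gripper": -1},{"wx": 0,"wz": 0,"wy": 0,"dx": 0.02,"dy": 0.04,"dz": 0,"gripper": -1},{"wx": 0,"wz": 0,"wy": 0,"dx": 0.02,"dy": 0.04,"dz": 0,"gripper": -1},{"wx": 0,"wz": 0,"wy": 0,"dx": 0.02,"dy": 0.04,"dz": 0,"gripper": -1},{"wx": 0,"wz": 0,"wy": 0,"dx": 0.02,"dy": 0.04,"dz": 0,"gripper": -1},{"wx": 0,"wz": 0,"wy": 0,"dx": 0.02,"dy": 0.04,"dz": 0,"gripper": -1},{"wx": 0,"wz": 0,"wy": 0,"dx": 0,"dy": -0.8,"dz": 0,"gripper": -1},{"wx": 0,"wz": 0,"wy": 0,"dx": 0,"dy": -3,"dz": 0,"gripper": -1},{"wx": 0,"wz": 0,"wy": 0,"dx": 0,"dy": -5,"dz": 0,"gripper": -1}]' --force 30

```text
time_s: 14.8
position: [0.6665, -0.1161, 0.1294]
tool_rot: [-1.575, 0.004, -0.974]
ft_force: [0.3, -0.7, -1.2]
grip_width: 0.0194
```

```bash
python3 - <<'E'
from h import *
mv(.60,-.35,.22,-75)
mv(.52,-.35,.22,-75)
E
```

```text
t 14.8 p [ 0.6665 -0.1161  0.1294] jaw 34.2 grip 0.0194 F [ 0.3 -0.7 -1.2]
   d(xyz)= [ 5.19 -3.02 -6.23]  w(xyz)= [7.00e-02 1.82e+01 1.00e-02] rows 16
t 14.8 p [ 0.6665 -0.1161  0.1294] jaw 34.2 grip 0.0194 F [ 0.3 -0.7 -1.2]
   d(xyz)= [ 3.69 -3.   -8.43]  w(xyz)= [7.00e-02 1.82e+01 1.00e-02] rows 16
```

>>> servo_tool --motion '[{"wx": 0,"wz": 0,"wy": 0,"dx": 0,"dy": -2.0,"dz": -0.5,"gripper": -1},{"wx": 0,"wz": 0,"wy": 18.2,"dx": 2.9,"dy": -3,"dz": -10.7,"gripper": -1},{"wx": 0,"wz": 0,"wy": 18.2,"dx": 2.9,"dy": -3,"dz": -10.7,"gripper": -1},{"wx": 0,"wz": 0,"wy": 18.2,"dx": 2.9,"dy": -3,"dz": -10.7,"gripper": -1},{"wx": 0,"wz": 0,"wy": 18.2,"dx": 2.9,"dy": -3,"dz": -10.7,"gripper": -1},{"wx": 0,"wz": 0,"wy": 18.2,"dx": 2.9,"dy": -3,"dz": -10.7,"gripper": -1},{"wx": 0,"wz": 0,"wy": 18.2,"dx": 2.9,"dy": -3,"dz": -10.7,"gripper": -1},{"wx": 0,"wz": 0,"wy": 18.2,"dx": 2.9,"dy": -3,"dz": -10.7,"gripper": -1},{"wx": 0,"wz": 0,"wy": 18.2,"dx": 2.9,"dy": -3,"dz": -10.7,"gripper": -1},{"wx": 0,"wz": 0,"wy": 18.2,"dx": 2.9,"dy": -3,"dz": -10.7,"gripper": -1}]'

```text
time_s: 15.63
position: [0.4484, -0.3736, 0.2224]
tool_rot: [-1.57, -0.003, -2.11]
ft_force: [-0.0, 0.4, -0.3]
grip_width: 0.0199
```

```bash
python3 - <<'E'
from h import *
mv(.45,-.37,.22,-75)
E
```

```text
t 15.63 p [ 0.4484 -0.3736  0.2224] jaw -30.9 grip 0.0199 F [-0.   0.4 -0.3]
   d(xyz)= [-0.13  0.08 -0.02]  w(xyz)= [-0.02  7.35  0.03] rows 7
```

>>> servo_tool --motion '[{"wx": 0,"wz": 0,"wy": 7.35,"dx": 0,"dy": 0,"dz": 0,"gripper": -1},{"wx": 0,"wz": 0,"wy": 7.35,"dx": 0,"dy": 0,"dz": 0,"gripper": -1},{"wx": 0,"wz": 0,"wy": 7.35,"dx": 0,"dy": 0,"dz": 0,"gripper": -1},{"wx": 0,"wz": 0,"wy": 7.35,"dx": 0,"dy": 0,"dz": 0,"gripper": -1},{"wx": 0,"wz": 0,"wy": 7.35,"dx": 0,"dy": 0,"dz": 0,"gripper": -1},{"wx": 0,"wz": 0,"wy": 7.35,"dx": 0,"dy": 0,"dz": 0,"gripper": -1},{"wx": 0,"wz": 0,"wy": 7.35,"dx": 0,"dy": 0,"dz": 0,"gripper": -1},{"wx": 0,"wz": 0,"wy": 7.35,"dx": 0,"dy": 0,"dz": 0,"gripper": -1}]'

```text
time_s: 16.3
position: [0.4519, -0.3687, 0.2208]
tool_rot: [-1.571, -0.0, -2.867]
ft_force: [-0.6, -0.6, -0.9]
grip_width: 0.0193
```

```bash
python3 - <<'E'
from h import *
p,d,c=snap("wrist","6");W=cloud(p,d,c);np.savez("pics/w6.npz",p=p,d=d,W=W)
x,y,z=W[...,0],W[...,1],W[...,2]
m=(x>.42)&(x<.65)&(y>-.48)&(y<-.23)
print(fitrect(W,m,.0065,.014))
col,zz=topmap(W,p,.3,.66,-.5,-.22,.001,.03);cv2.imwrite("pics/top6.png",cv2.resize(col,None,fx=2,fy=2)[:,:,::-1])
ps,ds,cs=snap("side","6")
mv(.45,-.37,.22,-75)
E
```

```text
(array([ 527.3, -345.5,  156.9,  120.6,  -75.1]), 2680)
t 16.4 p [ 0.452  -0.3688  0.2209] jaw -74.2 grip 0.0196 F [ 0.6  0.1 -0. ]
   d(xyz)= [0.08 0.03 0.02]  w(xyz)= [0.   0.13 0.  ] rows 1
```

View pics/wrist6.png

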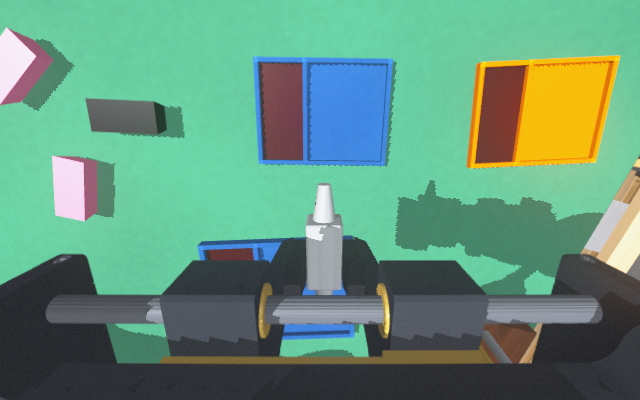

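View pics/top6.png

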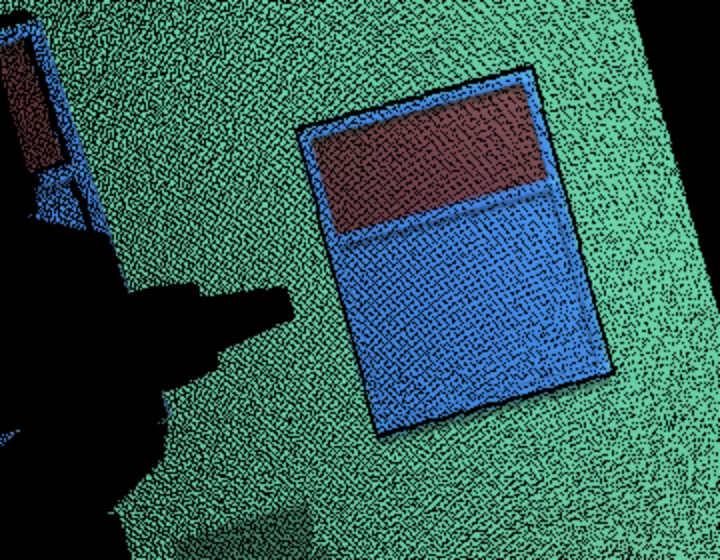

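View pics/side6.png

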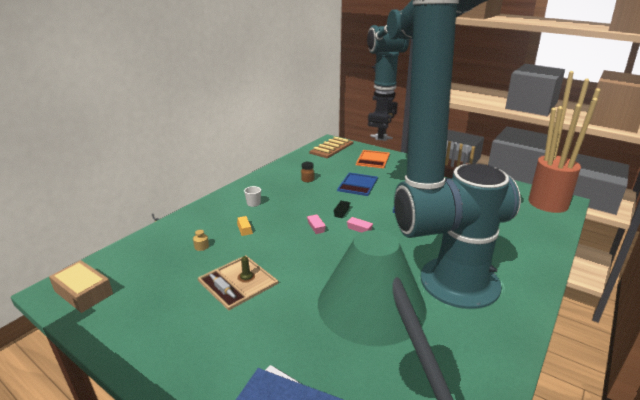

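```bash
python3 - <<'E'
from h import *
mv(.515,-.2991,.0685,-75.1)
E
```

```text
t 16.4 p [ 0.452  -0.3688  0.2209] jaw -74.2 grip 0.0196 F [ 0.6  0.1 -0. ]
   d(xyz)= [-2.65  5.08 -1.66]  w(xyz)= [0.   0.15 0.  ] rows 5
```

>>> servo_tool --motion '[{"wx": 0,"wz": 0,"wy": 0.15,"dx": -2.6,"dy": 2,"dz": -1.65,"gripper": -1},{"wx": 0,"wz": 0,"wy": 0.15,"dx": -2.6,"dy": 3,"dz": -1.65,"gripper": -1},{"wx": 0,"wz": 0,"wy": 0.15,"dx": -2.6,"dy": 3,"dz": -1.65,"gripper": -1},{"wx": 0,"wz": 0,"wy": 0.15,"dx": -2.65,"dy": 4,"dz": -1.65,"gripper": -1},{"wx": 0,"wz": 0,"wy": 0.15,"dx": -2.65,"dy": 5,"dz": -1.65,"gripper": -1},{"wx": 0,"wz": 0,"wy": 0.15,"dx": -2.65,"dy": 5.1,"dz": -1.65,"gripper": -1},{"wx": 0,"wz": 0,"wy": 0.15,"dx": -2.65,"dy": 5.1,"dz": -1.65,"gripper": -1},{"wx": 0,"wz": 0,"wy": 0.15,"dx": -2.65,"dy": 5.1,"dz": -1.65,"gripper": -1}]'

```text
time_s: 17.07
position: [0.516, -0.3004, 0.0692]
tool_rot: [-1.57, 0.001, -2.884]
ft_force: [-0.5, 0.4, 0.2]
grip_width: 0.0196
```

```bash
python3 - <<'E'
from h import *
mv(.515,-.2991,.0285,-75.1)
E
```

```text
t 17.07 p [ 0.516  -0.3004  0.0692] jaw -75.2 grip 0.0196 F [-0.5  0.4  0.2]
   d(xyz)= [ 0.02  1.36 -0.05]  w(xyz)= [-0.01 -0.02 -0.01] rows 1
```

>>> servo_tool --motion '[{"wx": 0,"wz": 0,"wy": 0,"dx": 0.02,"dy": 0.6,"dz": -0.04,"gripper": -1},{"wx": 0,"wz": 0,"wy": 0,"dx": 0.02,"dy": 1.1,"dz": -0.04,"gripper": -1},{"wx": 0,"wz": 0,"wy": 0,"dx": 0.02,"dy": 1.36,"dz": -0.04,"gripper": -1},{"wx": 0,"wz": 0,"wy": 0,"dx": 0.02,"dy": 1.36,"dz": -0.04,"gripper": -1},{"wx": 0,"wz": 0,"wy": 0,"dx": 0.02,"dy": 1.36,"dz": -0.04,"gripper": -1}]'

```text
time_s: 17.48
position: [0.5155, -0.2998, 0.0291]
tool_rot: [-1.569, 0.002, -2.885]
ft_force: [0.4, 0.5, -0.3]
grip_width: 0.0199
```

```bash
python3 - <<'E'
from h import *
mv(.515,-.2991,.0285,-75.1)
E
```

```text
t 17.48 p [ 0.5155 -0.2998  0.0291] jaw -75.3 grip 0.0199 F [ 0.4  0.5 -0.3]
   d(xyz)= [ 0.01  0.02 -0.03]  w(xyz)= [-0.02 -0.03 -0.02] rows 1
```

>>> servo_tool --motion '[{"wx": 0,"wz": 0,"wy": 0,"dx": 0,"dy": 0.04,"dz": -0.02,"gripper": -1},{"wx": 0,"wz": 0,"wy": 0,"dx": 0,"dy": 0.04,"dz": -0.02,"gripper": -1},{"wx": 0,"wz": 0,"wy": 0,"dx": 0,"dy": 0.04,"dz": -0.02,"gripper": 0},{"wx": 0,"wz": 0,"wy": 0,"dx": 0,"dy": 0.04,"dz": -0.02,"gripper": 0},{"wx": 0,"wz": 0,"wy": 0,"dx": 0,"dy": 0.04,"dz": -0.02,"gripper": 0},{"wx": 0,"wz": 0,"wy": 0,"dx": 0,"dy": 0.04,"dz": -0.02,"gripper": 0},{"wx": 0,"wz": 0,"wy": 0,"dx": 0,"dy": -0.6,"dz": -0.02,"gripper": 0},{"wx": 0,"wz": 0,"wy": 0,"dx": 0,"dy": -2,"dz": -0.02,"gripper": 0.2},{"wx": 0,"wz": 0,"wy": 0,"dx": 0,"dy": -3.4,"dz": -0.02,"gripper": 0.2},{"wx": 0,"wz": 0,"wy": 0,"dx": 0,"dy": -5,"dz": -0.02,"gripper": 0.2}]'

```text
time_s: 18.32
position: [0.5134, -0.2975, 0.1707]
tool_rot: [-1.573, -0.002, -2.884]
ft_force: [1.5, -0.7, 0.1]
grip_width: 0.0527
```

```bash
python3 - <<'E'
from h import *
mv(.666,.139,.18,55.6)
E
```

```text
t 18.32 p [ 0.5134 -0.2975  0.1707] jaw -75.3 grip 0.0527 F [ 1.5 -0.7  0.1]
   d(xyz)= [ -8.62  -0.3  -12.78]  w(xyz)= [ 3.000e-02 -2.181e+01 -1.000e-02] rows 19
```

>>> servo_tool --motion '[{"wx": 0,"wz": 0,"wy": -21.8,"dx": -8.6,"dy": -0.5,"dz": -12.8,"gripper": 0.4},{"wx": 0,"wz": 0,"wy": -21.8,"dx": -8.6,"dy": -0.5,"dz": -12.8,"gripper": 0.4},{"wx": 0,"wz": 0,"wy": -21.8,"dx": -8.6,"dy": -0.5,"dz": -12.8,"gripper": 0.4},{"wx": 0,"wz": 0,"wy": -21.8,"dx": -8.6,"dy": -0.5,"dz": -12.8,"gripper": 0.4},{"wx": 0,"wz": 0,"wy": -21.8,"dx": -8.6,"dy": -0.5,"dz": -12.8,"gripper": 0.4},{"wx": 0,"wz": 0,"wy": -21.8,"dx": -8.6,"dy": -0.5,"dz": -12.8,"gripper": 0.4},{"wx": 0,"wz": 0,"wy": -21.8,"dx": -8.6,"dy": -0.5,"dz": -12.8,"gripper": 0.4},{"wx": 0,"wz": 0,"wy": -21.8,"dx": -8.6,"dy": -0.5,"dz": -12.8,"gripper": 0.4},{"wx": 0,"wz": 0,"wy": -21.8,"dx": -8.6,"dy": -0.5,"dz": -12.8,"gripper": 0.4},{"wx": 0,"wz": 0,"wy": -21.8,"dx": -8.6,"dy": -0.5,"dz": -12.8,"gripper": 0.4}]'

```text
time_s: 19.15
position: [0.651, 0.0974, 0.1835]
tool_rot: [-1.571, -0.0, -1.628]
ft_force: [2.1, -0.5, 0.6]
grip_width: 0.0617
```

```bash
python3 - <<'E'
from h import *
mv(.666,.139,.18,55.6)
ps,ds,cs=snap("scene","7");cv2.imwrite("pics/scene7c.png",cv2.resize(ps[90:230,200:400],None,fx=4,fy=4)[:,:,::-1])
E
```

```text
t 19.15 p [0.651  0.0974 0.1835] jaw -3.3 grip 0.0617 F [ 2.1 -0.5  0.6]
   d(xyz)= [-1.41  0.12  0.42]  w(xyz)= [ 0.01 -9.81 -0.  ] rows 9
```

View pics/scene7c.png

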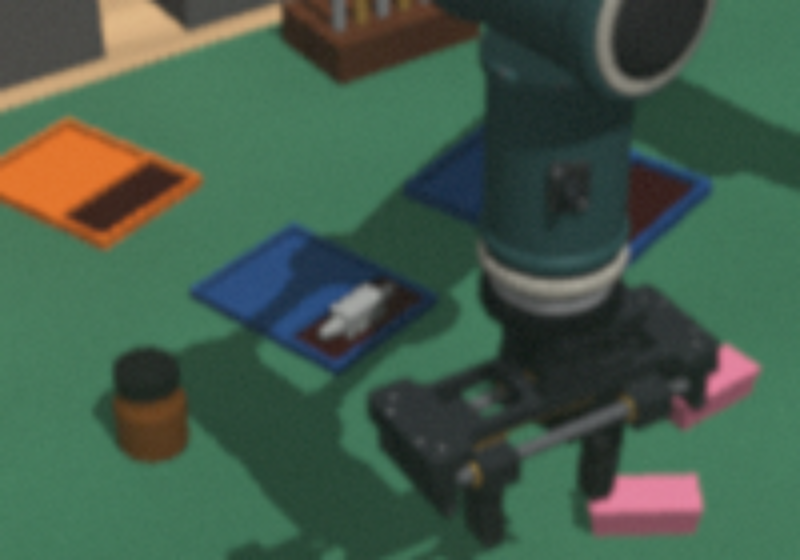

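The short former lies in the dark red compartment of the small blue tray, at about (360,310) in the crop.

>>> servo_tool --motion '[{"wx": 0,"wz": 0,"wy": -9.8,"dx": -1.4,"dy": 2,"dz": 0.4,"gripper": 0.4},{"wx": 0,"wz": 0,"wy": -9.8,"dx": -1.4,"dy": 2,"dz": 0.4,"gripper": 0.4},{"wx": 0,"wz": 0,"wy": -9.8,"dx": -1.4,"dy": 2,"dz": 0.4,"gripper": 0.4},{"wx": 0,"wz": 0,"wy": -9.8,"dx": -1.4,"dy": 2,"dz": 0.4,"gripper": 0.4},{"wx": 0,"wz": 0,"wy": -9.8,"dx": -1.4,"dy": 2,"dz": 0.4,"gripper": 0.4},{"wx": 0,"wz": 0,"wy": -9.8,"dx": -1.4,"dy": 2,"dz": 0.4,"gripper": 0.4},{"wx": 0,"wz": 0,"wy": -9.8,"dx": -1.4,"dy": 2,"dz": 0.4,"gripper": 0.4},{"wx": 0,"wz": 0,"wy": -9.8,"dx": -1.4,"dy": 2,"dz": 0.4,"gripper": 0.4},{"wx": 0,"wz": 0,"wy": -9.8,"dx": -1.4,"dy": 2,"dz": 0.4,"gripper": 0.4},{"wx": 0,"wz": 0,"wy": -9.8,"dx": -1.4,"dy": 2,"dz": 0.4,"gripper": 0.4}]'

```text
time_s: 20.03
position: [0.6652, 0.1362, 0.1232]
tool_rot: [-1.572, 0.001, -0.608]
ft_force: [0.1, -0.0, 0.8]
grip_width: 0.0617
```

```bash
python3 - <<'E'
from h import *
mv(.666,.139,.021,55.6)
p,d,c=snap("wrist","7");W=cloud(p,d,c)
x,y,z=W[...,0],W[...,1],W[...,2]
m=(x>.6)&(x<.74)&(y>.07)&(y<.21)&(p[...,0]>p[...,2]+90)
print(fitrect(W,m,.023,.032),fitrect(W,m,.003,.032))
E
```

```text
t 20.03 p [0.6652 0.1362 0.1232] jaw 55.2 grip 0.0617 F [ 0.1 -0.   0.8]
   d(xyz)= [-0.03  3.41  0.09]  w(xyz)= [ 0.01 -0.07 -0.01] rows 3
(array([665.6, 139. ,  70.4,  28.8, -34.3]), 2519) (array([665.3, 139.2,  74.1,  34.9, -34.5]), 3052)
```

View pics/wrist7.png

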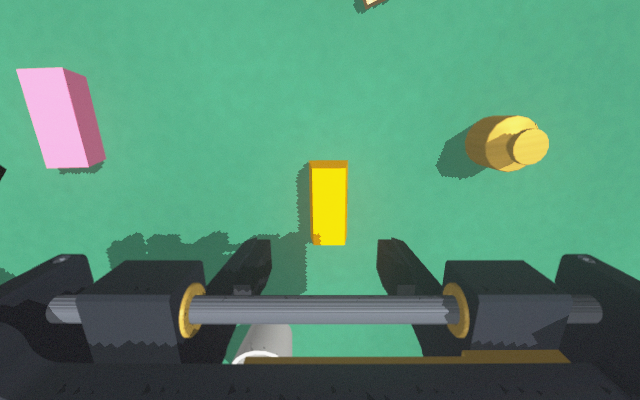

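>>> servo_tool --motion '[{"wx": 0,"wz": 0,"wy": -0.07,"dx": -0.02,"dy": 1.2,"dz": 0.09,"gripper": 0.4},{"wx": 0,"wz": 0,"wy": -0.07,"dx": -0.02,"dy": 2.4,"dz": 0.09,"gripper": 0.4},{"wx": 0,"wz": 0,"wy": -0.07,"dx": -0.02,"dy": 3.2,"dz": 0.09,"gripper": 0.4},{"wx": 0,"wz": 0,"wy": -0.07,"dx": -0.02,"dy": 3.42,"dz": 0.09,"gripper": 0.4},{"wx": 0,"wz": 0,"wy": -0.07,"dx": -0.02,"dy": 3.42,"dz": 0.09,"gripper": 0.4},{"wx": 0,"wz": 0,"wy": -0.07,"dx": -0.02,"dy": 3.42,"dz": 0.09,"gripper": 0.4}]'

```text
time_s: 20.58
position: [0.667, 0.139, 0.0216]
tool_rot: [-1.571, -0.0, -0.601]
ft_force: [1.0, 0.0, -1.3]
grip_width: 0.0617
```

```bash
python3 - <<'E'
from h import *
mv(.6655,.139,.021,55.6)
E
```

```text
t 20.58 p [0.667  0.139  0.0216] jaw 55.5 grip 0.0617 F [ 1.   0.  -1.3]
   d(xyz)= [-0.04  0.02 -0.03]  w(xyz)= [-0.   -0.01  0.  ] rows 1
```

>>> servo_tool --motion '[{"wx": 0,"wz": 0,"wy": 0,"dx": -0.03,"dy": 0.02,"dz": -0.02,"gripper": -1},{"wx": 0,"wz": 0,"wy": 0,"dx": -0.03,"dy": 0.02,"dz": -0.02,"gripper": -1},{"wx": 0,"wz": 0,"wy": 0,"dx": -0.03,"dy": 0.02,"dz": -0.02,"gripper": -1},{"wx": 0,"wz": 0,"wy": 0,"dx": -0.03,"dy": 0.02,"dz": -0.02,"gripper": -1},{"wx": 0,"wz": 0,"wy": 0,"dx": -0.03,"dy": 0.02,"dz": -0.02,"gripper": -1},{"wx": 0,"wz": 0,"wy": 0,"dx": -0.03,"dy": 0.02,"dz": -0.02,"gripper": -1},{"wx": 0,"wz": 0,"wy": 0,"dx": -0.03,"dy": 0.02,"dz": -0.02,"gripper": -1}]' --force 25

```text
time_s: 21.17
position: [0.6665, 0.1392, 0.0219]
tool_rot: [-1.569, -0.001, -0.601]
ft_force: [-0.8, -0.0, 6.6]
grip_width: 0.0326
```

```bash
python3 - <<'E'
from h import *
mv(.6655,.139,.021,55.6)
E
```

```text
t 21.17 p [0.6665 0.1392 0.0219] jaw 55.6 grip 0.0326 F [-0.8 -0.   6.6]
   d(xyz)= [-0.02  0.03 -0.02]  w(xyz)= [-0.01 -0.    0.01] rows 1
```

>>> servo_tool --motion '[{"wx": 0,"wz": 0,"wy": 0,"dx": 0,"dy": -0.3,"dz": 0,"gripper": -1},{"wx": 0,"wz": 0,"wy": 0,"dx": 0,"dy": -0.8,"dz": 0,"gripper": -1},{"wx": 0,"wz": 0,"wy": 0,"dx": 0,"dy": -1.5,"dz": 0,"gripper": -1},{"wx": 0,"wz": 0,"wy": 0,"dx": 0,"dy": -2.4,"dz": 0,"gripper": -1},{"wx": 0,"wz": 0,"wy": 0,"dx": 0,"dy": -3.3,"dz": 0,"gripper": -1},{"wx": 0,"wz": 0,"wy": 0,"dx": 0,"dy": -4,"dz": 0,"gripper": -1}]'

```text
time_s: 21.67
position: [0.6663, 0.1391, 0.1439]
tool_rot: [-1.569, -0.002, -0.601]
ft_force: [1.5, 0.6, -0.8]
grip_width: 0.0326
```

```bash
python3 - <<'E'
from h import *
p,d,c=snap("side","8");cv2.imwrite("pics/side8c.png",cv2.resize(p[150:270,190:310],None,fx=5,fy=5)[:,:,::-1])
mv(.5344,-.3721,.15,-75.1)
E
```

```text
t 21.72 p [0.669  0.1396 0.1491] jaw 55.6 grip 0.0325 F [ 1.1 -0.2  1.9]
   d(xyz)= [  5.94  -0.1  -16.61]  w(xyz)= [-0.11 21.78 -0.04] rows 19
```

View pics/side8c.png

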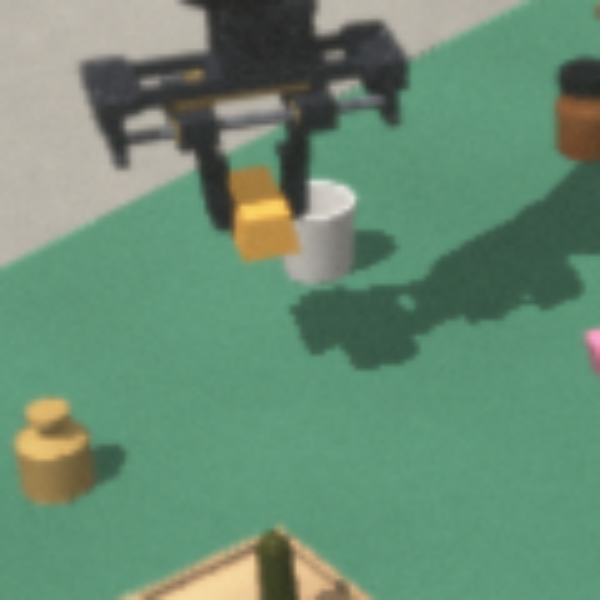

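>>> servo_tool --motion '[{"wx": 0,"wz": 0,"wy": 0.6,"dx": 0.15,"dy": -0.2,"dz": -0.4,"gripper": -1},{"wx": 0,"wz": 0,"wy": 1.6,"dx": 0.4,"dy": -0.3,"dz": -1.1,"gripper": -1},{"wx": 0,"wz": 0,"wy": 2.7,"dx": 0.7,"dy": -0.3,"dz": -2,"gripper": -1},{"wx": 0,"wz": 0,"wy": 3.8,"dx": 1.05,"dy": -0.3,"dz": -2.9,"gripper": -1},{"wx": 0,"wz": 0,"wy": 4.9,"dx": 1.4,"dy": -0.3,"dz": -3.8,"gripper": -1},{"wx": 0,"wz": 0,"wy": 6,"dx": 1.7,"dy": -0.3,"dz": -4.7,"gripper": -1},{"wx": 0,"wz": 0,"wy": 7.1,"dx": 2.05,"dy": -0.3,"dz": -5.7,"gripper": -1},{"wx": 0,"wz": 0,"wy": 8.2,"dx": 2.4,"dy": -0.3,"dz": -6.7,"gripper": -1},{"wx": 0,"wz": 0,"wy": 9.3,"dx": 2.75,"dy": -0.3,"dz": -7.7,"gripper": -1},{"wx": 0,"wz": 0,"wy": 10.4,"dx": 3.1,"dy": -0.3,"dz": -8.7,"gripper": -1}]'

```text
time_s: 22.55
position: [0.594, -0.1302, 0.15]
tool_rot: [-1.571, -0.0, -1.695]
ft_force: [-0.7, -0.4, -0.3]
grip_width: 0.0323
```

```bash
python3 - <<'E'
from h import *
mv(.5344,-.3721,.15,-75.1)
E
```

```text
t 22.55 p [ 0.594  -0.1302  0.15  ] jaw -7.1 grip 0.0323 F [-0.7 -0.4 -0.3]
   d(xyz)= [ 8.25  0.   -0.97]  w(xyz)= [-0.   11.33 -0.  ] rows 10
```

>>> servo_tool --motion '[{"wx": 0,"wz": 0,"wy": 1.1,"dx": 1,"dy": 0,"dz": -0.1,"gripper": -1},{"wx": 0,"wz": 0,"wy": 2.2,"dx": 2,"dy": 0,"dz": -0.2,"gripper": -1},{"wx": 0,"wz": 0,"wy": 3.3,"dx": 3,"dy": 0,"dz": -0.3,"gripper": -1},{"wx": 0,"wz": 0,"wy": 4.4,"dx": 4,"dy": 0,"dz": -0.45,"gripper": -1},{"wx": 0,"wz": 0,"wy": 5.5,"dx": 5,"dy": 0,"dz": -0.6,"gripper": -1},{"wx": 0,"wz": 0,"wy": 6.6,"dx": 6,"dy": 0,"dz": -0.7,"gripper": -1},{"wx": 0,"wz": 0,"wy": 7.7,"dx": 7,"dy": 0,"dz": -0.8,"gripper": -1},{"wx": 0,"wz": 0,"wy": 8.8,"dx": 7.7,"dy": 0,"dz": -0.9,"gripper": -1},{"wx": 0,"wz": 0,"wy": 9.9,"dx": 8.1,"dy": 0,"dz": -0.95,"gripper": -1},{"wx": 0,"wz": 0,"wy": 11,"dx": 8.2,"dy": 0,"dz": -0.97,"gripper": -1}]'

```text
time_s: 23.38
position: [0.5357, -0.3722, 0.15]
tool_rot: [-1.57, -0.0, -2.85]
ft_force: [-0.6, 0.5, -0.7]
grip_width: 0.0324
```

```bash
python3 - <<'E'
from h import *
mv(.5344,-.3721,.15,-75.1)
p,d,c=snap("wrist","9");W=cloud(p,d,c)
m=(p[...,0]>p[...,2].astype(int)+70)&(W[...,2]>.08)&(W[...,2]<.2)
P=W[m];print(len(P),np.percentile(P,[2,50,98],axis=0).round(3))
E
```

```text
t 23.38 p [ 0.5357 -0.3722  0.15  ] jaw -73.3 grip 0.0324 F [-0.6  0.5 -0.7]
   d(xyz)= [ 0.04 -0.   -0.02]  w(xyz)= [-0.01  0.3   0.  ] rows 1
6302 [[ 0.52  -0.388  0.131]
 [ 0.551 -0.369  0.153]
 [ 0.573 -0.35   0.155]]
```

View pics/wrist9.png

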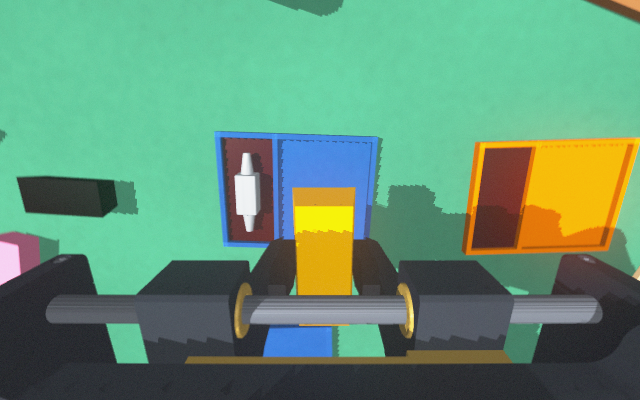

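The bar is held level: its top is at z of 0.153-0.155 over its visible length. The short former sits well in its compartment at (247,193).

>>> servo_tool --motion '[{"wx": 0,"wz": 0,"wy": 0.3,"dx": 0.03,"dy": 1,"dz": -0.02,"gripper": -1},{"wx": 0,"wz": 0,"wy": 0.3,"dx": 0.03,"dy": 2,"dz": -0.02,"gripper": -1},{"wx": 0,"wz": 0,"wy": 0.3,"dx": 0.03,"dy": 3,"dz": -0.02,"gripper": -1},{"wx": 0,"wz": 0,"wy": 0.3,"dx": 0.03,"dy": 3.6,"dz": -0.02,"gripper": -1},{"wx": 0,"wz": 0,"wy": 0.3,"dx": 0.03,"dy": 3.85,"dz": -0.02,"gripper": -1},{"wx": 0,"wz": 0,"wy": 0.3,"dx": 0.03,"dy": 4,"dz": -0.02,"gripper": -1},{"wx": 0,"wz": 0,"wy": 0.3,"dx": 0.03,"dy": 4.05,"dz": -0.02,"gripper": -1},{"wx": 0,"wz": 0,"wy": 0.3,"dx": 0.03,"dy": 4.05,"dz": -0.02,"gripper": -1}]'

```text
time_s: 24.1
position: [0.5365, -0.3698, 0.0292]
tool_rot: [-1.569, 0.001, -2.872]
ft_force: [-0.3, -0.5, -0.5]
grip_width: 0.0323
```

```bash
python3 - <<'E'
from h import *
mv(.5344,-.3721,.0265,-75.1)
E
```

```text
t 24.1 p [ 0.5365 -0.3698  0.0292] jaw -74.6 grip 0.0323 F [-0.3 -0.5 -0.5]
   d(xyz)= [0.09 0.09 0.06]  w(xyz)= [-0.01  0.09 -0.01] rows 1
```

>>> servo_tool --motion '[{"wx": 0,"wz": 0,"wy": 0.08,"dx": 0.08,"dy": 0.05,"dz": 0.06,"gripper": -1},{"wx": 0,"wz": 0,"wy": 0.08,"dx": 0.08,"dy": 0.09,"dz": 0.06,"gripper": -1},{"wx": 0,"wz": 0,"wy": 0.08,"dx": 0.08,"dy": 0.11,"dz": 0.06,"gripper": -1},{"wx": 0,"wz": 0,"wy": 0.08,"dx": 0.08,"dy": 0.11,"dz": 0.06,"gripper": -1}]'

```text
time_s: 24.43
position: [0.5344, -0.3724, 0.0259]
tool_rot: [-1.569, 0.001, -2.882]
ft_force: [-0.1, 0.7, 1.9]
grip_width: 0.0324
```

```bash
python3 - <<'E'
from h import *
mv(.5344,-.3721,.0265,-75.1)
E
```

```text
t 24.43 p [ 0.5344 -0.3724  0.0259] jaw -75.1 grip 0.0324 F [-0.1  0.7  1.9]
   d(xyz)= [-0.   -0.02 -0.01]  w(xyz)= [-0.02  0.   -0.01] rows 1
```

>>> servo_tool --motion '[{"wx": 0,"wz": 0,"wy": 0,"dx": 0,"dy": 0,"dz": 0,"gripper": 0.1},{"wx": 0,"wz": 0,"wy": 0,"dx": 0,"dy": 0,"dz": 0,"gripper": 0.1},{"wx": 0,"wz": 0,"wy": 0,"dx": 0,"dy": 0,"dz": 0,"gripper": 0.1},{"wx": 0,"wz": 0,"wy": 0,"dx": 0,"dy": 0,"dz": 0,"gripper": 0.1},{"wx": 0,"wz": 0,"wy": 0,"dx": 0,"dy": -0.6,"dz": 0,"gripper": 0.1},{"wx": 0,"wz": 0,"wy": 0,"dx": 0,"dy": -2,"dz": 0,"gripper": 0.3},{"wx": 0,"wz": 0,"wy": 0,"dx": 0,"dy": -3.4,"dz": 0,"gripper": 0.3},{"wx": 0,"wz": 0,"wy": 0,"dx": 0,"dy": -4.8,"dz": 0,"gripper": 0.3}]'

```text
time_s: 25.1
position: [0.5331, -0.3711, 0.1682]
tool_rot: [-1.573, -0.002, -2.881]
ft_force: [1.2, -0.3, -0.2]
grip_width: 0.0573
```

```bash
python3 - <<'E'
from h import *
mv(.463,-.128,.18,14)
mv(.463,-.168,.18,14)
E
```

```text
t 25.1 p [ 0.5331 -0.3711  0.1682] jaw -75.1 grip 0.0573 F [ 1.2 -0.3 -0.2]
   d(xyz)= [ 0.17 -0.38 -8.43]  w(xyz)= [  0.03 -14.85  -0.  ] rows 13
t 25.1 p [ 0.5331 -0.3711  0.1682] jaw -75.1 grip 0.0573 F [ 1.2 -0.3 -0.2]
   d(xyz)= [ 0.52 -0.38 -7.14]  w(xyz)= [  0.03 -14.85  -0.  ] rows 13
```

>>> servo_tool --motion '[{"wx": 0,"wz": 0,"wy": -14.85,"dx": 0.5,"dy": -0.4,"dz": -7.1,"gripper": 0.3},{"wx": 0,"wz": 0,"wy": -14.85,"dx": 0.5,"dy": -0.4,"dz": -7.1,"gripper": 0.3},{"wx": 0,"wz": 0,"wy": -14.85,"dx": 0.5,"dy": -0.4,"dz": -7.1,"gripper": 0.3},{"wx": 0,"wz": 0,"wy": -14.85,"dx": 0.5,"dy": -0.4,"dz": -7.1,"gripper": 0.3},{"wx": 0,"wz": 0,"wy": -14.85,"dx": 0.5,"dy": -0.4,"dz": -7.1,"gripper": 0.3},{"wx": 0,"wz": 0,"wy": -14.85,"dx": 0.5,"dy": -0.4,"dz": -7.1,"gripper": 0.3},{"wx": 0,"wz": 0,"wy": -14.85,"dx": 0.5,"dy": -0.4,"dz": -7.1,"gripper": 0.3},{"wx": 0,"wz": 0,"wy": -14.85,"dx": 0.5,"dy": -0.4,"dz": -7.1,"gripper": 0.3},{"wx": 0,"wz": 0,"wy": -14.85,"dx": 0.5,"dy": -0.4,"dz": -7.1,"gripper": 0.3},{"wx": 0,"wz": 0,"wy": -14.85,"dx": 0.5,"dy": -0.4,"dz": -7.1,"gripper": 0.3}]'

```text
time_s: 25.93
position: [0.4644, -0.1694, 0.1798]
tool_rot: [-1.571, 0.0, -1.625]
ft_force: [-0.2, 0.0, 0.5]
grip_width: 0.0573
```

>>> servo_tool --motion '[{"wx": 0,"wz": 0,"wy": -3,"dx": 0,"dy": 0,"dz": 0,"gripper": 0.3},{"wx": 0,"wz": 0,"wy": -3,"dx": 0,"dy": 0,"dz": 0,"gripper": 0.3},{"wx": 0,"wz": 0,"wy": -3,"dx": 0,"dy": 0,"dz": 0,"gripper": 0.3},{"wx": 0,"wz": 0,"wy": -3,"dx": 0,"dy": 0,"dz": 0,"gripper": 0.3}]'

```text
time_s: 26.27
position: [0.4644, -0.1696, 0.1797]
tool_rot: [-1.571, 0.0, -1.316]
ft_force: [0.5, -0.4, -0.5]
grip_width: 0.0573
```

```bash
python3 - <<'E'
from h import *
p,d,c=snap("wrist","10");W=cloud(p,d,c)
x,y,z=W[...,0],W[...,1],W[...,2]
m=(x>.40)&(x<.53)&(y>-.2)&(y<-.06)&(p.max(2)<90)
print(fitrect(W,m,.022,.032))
mv(.463,-.128,.18,14)
E
```

```text
(array([ 463.3, -129.3,   75.8,   35.8,  -77.1]), 2588)
t 26.32 p [ 0.4644 -0.1697  0.1797] jaw 14.4 grip 0.0573 F [-0.3 -0.4  0.3]
   d(xyz)= [-1.36 -0.01  0.3 ]  w(xyz)= [ 0.    0.07 -0.  ] rows 2
```

View pics/wrist10.png

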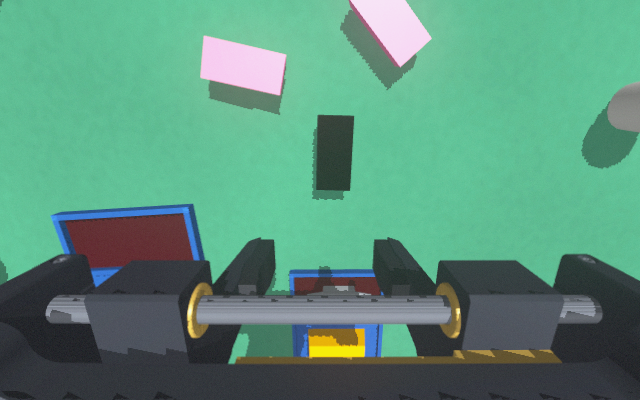

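The black bar is clear at (334,153), with a fit of (0.4633, -0.1293) and an axis of -77.1°.

```bash
python3 - <<'E'
from h import *
mv(.4633,-.1293,.06,12.9)
E
```

```text
t 26.32 p [ 0.4644 -0.1697  0.1797] jaw 14.4 grip 0.0573 F [-0.3 -0.4  0.3]
   d(xyz)= [-1.31  3.99  0.3 ]  w(xyz)= [ 0.    0.26 -0.  ] rows 4
```

>>> servo_tool --motion '[{"wx": 0,"wz": 0,"wy": 0.25,"dx": -1.31,"dy": 1,"dz": 0.3,"gripper": 0.3},{"wx": 0,"wz": 0,"wy": 0.25,"dx": -1.31,"dy": 2,"dz": 0.3,"gripper": 0.3},{"wx": 0,"wz": 0,"wy": 0.25,"dx": -1.31,"dy": 3,"dz": 0.3,"gripper": 0.3},{"wx": 0,"wz": 0,"wy": 0.25,"dx": -1.31,"dy": 3.9,"dz": 0.3,"gripper": 0.3},{"wx": 0,"wz": 0,"wy": 0.25,"dx": -1.31,"dy": 3.9,"dz": 0.3,"gripper": 0.3},{"wx": 0,"wz": 0,"wy": 0.25,"dx": -1.31,"dy": 3.9,"dz": 0.3,"gripper": 0.3}]'

```text
time_s: 26.82
position: [0.4619, -0.1289, 0.0616]
tool_rot: [-1.574, 0.002, -1.345]
ft_force: [1.0, -0.1, -0.3]
grip_width: 0.0571
```

```bash
python3 - <<'E'
from h import *
mv(.4633,-.1293,.022,12.9)
E
```

```text
t 26.82 p [ 0.4619 -0.1289  0.0616] jaw 13.0 grip 0.0571 F [ 1.  -0.1 -0.3]
   d(xyz)= [0.03 1.32 0.05]  w(xyz)= [ 0.03  0.01 -0.02] rows 1
```

>>> servo_tool --motion '[{"wx": 0,"wz": 0,"wy": 0,"dx": 0.02,"dy": 0.6,"dz": 0.03,"gripper": 0.3},{"wx": 0,"wz": 0,"wy": 0,"dx": 0.02,"dy": 1.1,"dz": 0.03,"gripper": 0.3},{"wx": 0,"wz": 0,"wy": 0,"dx": 0.02,"dy": 1.32,"dz": 0.03,"gripper": 0.3},{"wx": 0,"wz": 0,"wy": 0,"dx": 0.02,"dy": 1.32,"dz": 0.03,"gripper": 0.3},{"wx": 0,"wz": 0,"wy": 0,"dx": 0.02,"dy": 1.32,"dz": 0.03,"gripper": -1},{"wx": 0,"wz": 0,"wy": 0,"dx": 0.02,"dy": 1.32,"dz": 0.03,"gripper": -1},{"wx": 0,"wz": 0,"wy": 0,"dx": 0.02,"dy": 1.32,"dz": 0.03,"gripper": -1},{"wx": 0,"wz": 0,"wy": 0,"dx": 0.02,"dy": 1.32,"dz": 0.03,"gripper": -1},{"wx": 0,"wz": 0,"wy": 0,"dx": 0.02,"dy": 1.32,"dz": 0.03,"gripper": -1},{"wx": 0,"wz": 0,"wy": 0,"dx": 0.02,"dy": 1.32,"dz": 0.03,"gripper": -1}]' --force 20

```text
time_s: 27.65
position: [0.4654, -0.1302, 0.0244]
tool_rot: [-1.569, -0.001, -1.344]
ft_force: [-0.8, -0.1, 5.4]
grip_width: 0.0345
```

```bash
python3 - <<'E'
from h import *
mv(.4633,-.1293,.022,12.9)
E
```

```text
t 27.65 p [ 0.4654 -0.1302  0.0244] jaw 13.0 grip 0.0345 F [-0.8 -0.1  5.4]
   d(xyz)= [-0.05  0.08 -0.06]  w(xyz)= [-0.02  0.02  0.01] rows 1
```

>>> servo_tool --motion '[{"wx": 0,"wz": 0,"wy": 0,"dx": 0,"dy": -0.3,"dz": 0,"gripper": -1},{"wx": 0,"wz": 0,"wy": 0,"dx": 0,"dy": -0.8,"dz": 0,"gripper": -1},{"wx": 0,"wz": 0,"wy": 0,"dx": 0,"dy": -1.5,"dz": 0,"gripper": -1},{"wx": 0,"wz": 0,"wy": 0,"dx": 0,"dy": -2.4,"dz": 0,"gripper": -1},{"wx": 0,"wz": 0,"wy": 0,"dx": 0,"dy": -3.3,"dz": 0,"gripper": -1},{"wx": 0,"wz": 0,"wy": 0,"dx": 0,"dy": -4,"dz": 0,"gripper": -1},{"wx": 0,"wz": 0,"wy": 0,"dx": 0,"dy": -4,"dz": 0,"gripper": -1}]'

```text
time_s: 28.23
position: [0.4676, -0.1309, 0.1485]
tool_rot: [-1.563, -0.005, -1.344]
ft_force: [1.4, -1.1, -0.2]
grip_width: 0.0349
```

```bash
python3 - <<'E'
from h import *
p,d,c=snap("side","11");cv2.imwrite("pics/side11c.png",cv2.resize(p[130:250,300:440],None,fx=5,fy=5)[:,:,::-1])
p,d,c=snap("wrist","11");W=cloud(p,d,c)
s=read_state()
print((W[...,2]>.1).sum())
m=(p.max(2)<110)&(abs(W[...,2]-(s["position"][2]))<.02)
m[:, :290]=0;m[:,350:]=0;m[250:]=0
P=W[m];print(len(P));
x,y,z=W[...,0],W[...,1],W[...,2]
A=np.c_[P[:,:2]-P[:,:2].mean(0),np.ones(len(P))];print(np.linalg.lstsq(A,P[:,2],rcond=None)[0], P.mean(0),P.min(0),P.max(0))
my=(p[...,0]>p[...,2].astype(int)+80)&(x>.44)&(x<.63)&(y>-.45)&(y<-.3)
print("yellow",fitrect(W,my,.025,.035),fitrect(W,my,.005,.035))
mv(.5344,-.3721,.12,14.9)
E
```

```text
84689
3679
[ 0.02380144 -0.14310972  0.14605854] [ 0.45728357 -0.10570007  0.14605854] [ 0.44000261 -0.12514266  0.12471762] [ 0.47567434 -0.08952126  0.14894586]
yellow None None
t 28.33 p [ 0.4649 -0.13    0.1441] jaw 13.0 grip 0.0349 F [ 0.6  0.6 -2.4]
   d(xyz)= [8.38 0.81 0.44]  w(xyz)= [-0.02 -0.31  0.01] rows 7
```

View pics/side11c.png

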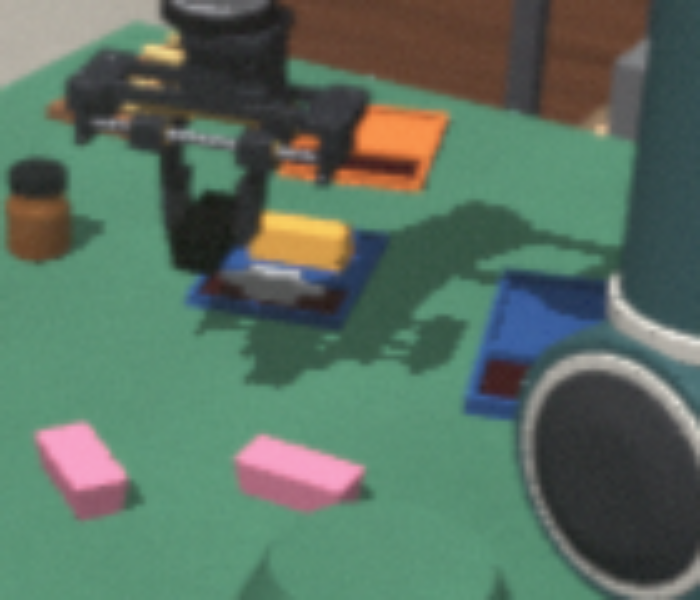

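View pics/wrist11.png

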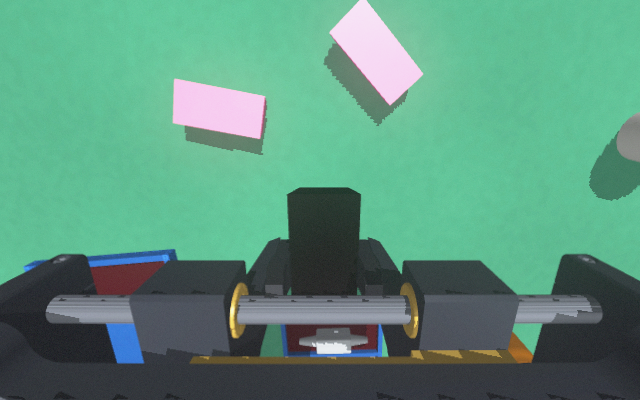

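The black bar is held across its width, and the yellow bar and short former show lying in the blue tray behind it. I carry it over, then check its level.

>>> servo_tool --motion '[{"wx": 0,"wz": 0,"wy": -0.1,"dx": 0.4,"dy": 0,"dz": 0.02,"gripper": -1},{"wx": 0,"wz": 0,"wy": -0.2,"dx": 1.1,"dy": 0,"dz": 0.05,"gripper": -1},{"wx": 0,"wz": 0,"wy": -0.3,"dx": 2,"dy": 0,"dz": 0.1,"gripper": -1},{"wx": 0,"wz": 0,"wy": -0.3,"dx": 3,"dy": 0,"dz": 0.15,"gripper": -1},{"wx": 0,"wz": 0,"wy": -0.3,"dx": 4.1,"dy": 0,"dz": 0.2,"gripper": -1},{"wx": 0,"wz": 0,"wy": -0.3,"dx": 5.2,"dy": 0,"dz": 0.25,"gripper": -1},{"wx": 0,"wz": 0,"wy": -0.3,"dx": 6.3,"dy": 0,"dz": 0.3,"gripper": -1},{"wx": 0,"wz": 0,"wy": -0.3,"dx": 7.2,"dy": 0,"dz": 0.38,"gripper": -1},{"wx": 0,"wz": 0,"wy": -0.3,"dx": 7.9,"dy": 0.1,"dz": 0.42,"gripper": -1},{"wx": 0,"wz": 0,"wy": -0.3,"dx": 8.35,"dy": 0.3,"dz": 0.44,"gripper": -1}]'

```text
time_s: 29.17
position: [0.5334, -0.3727, 0.1321]
tool_rot: [-1.572, 0.001, -1.313]
ft_force: [0.1, -0.5, -0.5]
grip_width: 0.0346
```

>>> servo_tool --motion '[{"wx": 0,"wz": 0,"wy": 0,"dx": 0,"dy": 0,"dz": 0,"gripper": -1},{"wx": 0,"wz": 0,"wy": 0,"dx": 0,"dy": 0,"dz": 0,"gripper": -1},{"wx": 0,"wz": 0,"wy": 0,"dx": 0,"dy": 0,"dz": 0,"gripper": -1}]'

```text
time_s: 29.42
position: [0.5327, -0.3693, 0.1326]
tool_rot: [-1.573, 0.003, -1.312]
ft_force: [0.3, 0.1, -1.6]
grip_width: 0.0348
```

```bash
python3 - <<'E'
from h import *
mv(.5344,-.3721,.08,14.9)
s=read_state();tz=s["position"][2]
p,d,c=snap("wrist","12");W=cloud(p,d,c)
m=(p.max(2)<110)&(W[...,2]>tz-.015)&(W[...,2]<tz+.02)
m[:, :300]=0;m[:,345:]=0;m[240:]=0
# profile along tool -x
R=Ro.from_euler("xyz",s["tool_rot"]).as_matrix();P=(W[m]-s["position"])@R
for a in range(-50,10,4):
    k=(P[:,0]*1000>=a)&(P[:,0]*1000<a+4)
    if k.sum()>5: print(a+2,k.sum(),np.round(np.percentile(-P[k,1],[10,50,90])*1000,1))
for n in ["scene","side"]:
    ps,ds,cs=snap(n,"12");Ws=cloud(ps,ds,cs);x,y,z=Ws[...,0],Ws[...,1],Ws[...,2]
    my=(ps[...,0]>ps[...,2].astype(int)+60)&(x>.44)&(x<.63)&(y>-.45)&(y<-.3)
    print(n,fitrect(Ws,my,.027,.04),fitrect(Ws,my,.007,.04))
ps=ps[120:230,310:430];cv2.imwrite("pics/side12c.png",cv2.resize(ps,None,fx=6,fy=5)[:,:,::-1])
E
```

```text
t 29.42 p [ 0.5327 -0.3693  0.1326] jaw 14.8 grip 0.0348 F [ 0.3  0.1 -1.6]
   d(xyz)= [0.11 1.75 0.04]  w(xyz)= [ 0.02 -0.01 -0.03] rows 2
-40 316 [-9.5 -0.8  1.6]
-36 366 [0.1 1.  1.8]
-32 348 [0.4 1.1 1.8]
-28 332 [0.2 1.1 1.8]
-24 346 [0.4 1.1 1.8]
-20 325 [0.4 1.1 1.8]
-16 214 [0.3 1.  1.7]
scene (array([ 533.7, -371.6,   74.1,   34.9,   12.2]), 139) (array([ 535.6, -370.7,   78.4,   36.5,   11.2]), 269)
side (array([ 529.2, -375.8,   71.8,   37.7,   16.8]), 84) (array([ 529.3, -373.8,   74.9,   42.3,   15.5]), 170)
```

View pics/side12c.png

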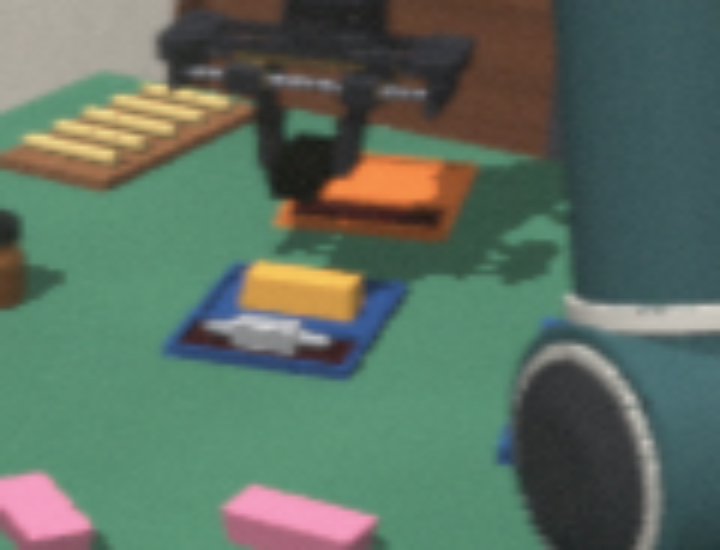

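The bar is level (profile constant at 1.1 mm above the TCP) and ends 38 mm from it, so it is centred. The yellow bar is at about (0.534, -0.372), so I lower onto it.

>>> servo_tool --motion '[{"wx": 0,"wz": 0,"wy": 0,"dx": 0.09,"dy": 0.7,"dz": 0.04,"gripper": -1},{"wx": 0,"wz": 0,"wy": 0,"dx": 0.09,"dy": 1.4,"dz": 0.04,"gripper": -1},{"wx": 0,"wz": 0,"wy": 0,"dx": 0.09,"dy": 2,"dz": 0.04,"gripper": -1},{"wx": 0,"wz": 0,"wy": 0,"dx": 0.09,"dy": 2.35,"dz": 0.04,"gripper": -1},{"wx": 0,"wz": 0,"wy": 0,"dx": 0.09,"dy": 2.45,"dz": 0.04,"gripper": -1},{"wx": 0,"wz": 0,"wy": 0,"dx": 0.09,"dy": 2.45,"dz": 0.04,"gripper": -1},{"wx": 0,"wz": 0,"wy": 0,"dx": 0.09,"dy": 2.45,"dz": 0.04,"gripper": -1},{"wx": 0,"wz": 0,"wy": 0,"dx": 0.09,"dy": 2.45,"dz": 0.04,"gripper": -1}]'

```text
time_s: 30.23
position: [0.5366, -0.3738, 0.0623]
tool_rot: [-1.569, -0.002, -1.312]
ft_force: [-0.1, -0.5, -0.1]
grip_width: 0.0346
```

```bash
python3 - <<'E'
from h import *
mv(.534,-.372,.0555,14.9)
E
```

```text
t 30.23 p [ 0.5366 -0.3738  0.0623] jaw 14.8 grip 0.0346 F [-0.1 -0.5 -0.1]
   d(xyz)= [-0.08  0.23 -0.07]  w(xyz)= [-0.02 -0.01  0.02] rows 1
```

>>> servo_tool --motion '[{"wx": 0,"wz": 0,"wy": 0,"dx": -0.07,"dy": 0.05,"dz": -0.07,"gripper": -1},{"wx": 0,"wz": 0,"wy": 0,"dx": -0.07,"dy": 0.12,"dz": -0.07,"gripper": -1},{"wx": 0,"wz": 0,"wy": 0,"dx": -0.07,"dy": 0.18,"dz": -0.07,"gripper": -1},{"wx": 0,"wz": 0,"wy": 0,"dx": -0.07,"dy": 0.21,"dz": -0.07,"gripper": -1},{"wx": 0,"wz": 0,"wy": 0,"dx": -0.07,"dy": 0.21,"dz": -0.07,"gripper": -1},{"wx": 0,"wz": 0,"wy": 0,"dx": -0.07,"dy": 0.21,"dz": -0.07,"gripper": -1}]'

```text
time_s: 30.73
position: [0.533, -0.3719, 0.0545]
tool_rot: [-1.571, -0.0, -1.312]
ft_force: [-1.1, 0.1, 0.4]
grip_width: 0.0349
```

```bash
python3 - <<'E'
from h import *
mv(.534,-.372,.0545,14.9)
E
```

```text
t 30.73 p [ 0.533  -0.3719  0.0545] jaw 14.8 grip 0.0349 F [-1.1  0.1  0.4]
   d(xyz)= [0.01 0.   0.03]  w(xyz)= [ 0.   -0.01  0.  ] rows 1
```

>>> servo_tool --motion '[{"wx": 0,"wz": 0,"wy": 0,"dx": 0,"dy": 0.02,"dz": 0.03,"gripper": -1},{"wx": 0,"wz": 0,"wy": 0,"dx": 0,"dy": 0.03,"dz": 0.03,"gripper": -1},{"wx": 0,"wz": 0,"wy": 0,"dx": 0,"dy": 0.03,"dz": 0.03,"gripper": -1}]'

```text
time_s: 30.98
position: [0.5338, -0.3719, 0.0544]
tool_rot: [-1.571, -0.0, -1.312]
ft_force: [-3.3, -0.8, 5.8]
grip_width: 0.0346
```

```bash
python3 - <<'E'
from h import *
mv(.534,-.372,.0545,14.9)
E
```

```text
t 30.98 p [ 0.5338 -0.3719  0.0544] jaw 14.8 grip 0.0346 F [-3.3 -0.8  5.8]
   d(xyz)= [ 0.   -0.    0.01]  w(xyz)= [ 0.   -0.01  0.  ] rows 1
```

>>> servo_tool --motion '[{"wx": 0,"wz": 0,"wy": 0,"dx": 0,"dy": -0.01,"dz": -0.02,"gripper": -1},{"wx": 0,"wz": 0,"wy": 0,"dx": 0,"dy": -0.01,"dz": -0.02,"gripper": 0.1},{"wx": 0,"wz": 0,"wy": 0,"dx": 0,"dy": -0.01,"dz": -0.02,"gripper": 0.1},{"wx": 0,"wz": 0,"wy": 0,"dx": 0,"dy": -0.01,"dz": -0.02,"gripper": 0.1},{"wx": 0,"wz": 0,"wy": 0,"dx": 0,"dy": -0.01,"dz": -0.02,"gripper": 0.1},{"wx": 0,"wz": 0,"wy": 0,"dx": 0,"dy": -0.5,"dz": -0.02,"gripper": 0.1},{"wx": 0,"wz": 0,"wy": 0,"dx": 0,"dy": -1.3,"dz": -0.02,"gripper": 0.1},{"wx": 0,"wz": 0,"wy": 0,"dx": 0,"dy": -2.5,"dz": -0.02,"gripper": 0.1},{"wx": 0,"wz": 0,"wy": 0,"dx": 0,"dy": -3.8,"dz": -0.02,"gripper": 0.1},{"wx": 0,"wz": 0,"wy": 0,"dx": 0,"dy": -5,"dz": -0.02,"gripper": 0.1}]'

```text
time_s: 31.82
position: [0.5332, -0.3716, 0.2062]
tool_rot: [-1.571, -0.0, -1.312]
ft_force: [-0.4, -0.5, 0.3]
grip_width: 0.0486
```

>>> servo_tool --motion '[{"wx": 0,"wz": 0,"wy": 0,"dx": 4,"dy": -1,"dz": 0,"gripper": 0.1},{"wx": 0,"wz": 0,"wy": 0,"dx": 4,"dy": -1,"dz": 0,"gripper": 0.1},{"wx": 0,"wz": 0,"wy": 0,"dx": 4,"dy": -1,"dz": 0,"gripper": 0.1},{"wx": 0,"wz": 0,"wy": 0,"dx": 4,"dy": -1,"dz": 0,"gripper": 0.1},{"wx": 0,"wz": 0,"wy": 0,"dx": 4,"dy": -1,"dz": 0,"gripper": 0.1},{"wx": 0,"wz": 0,"wy": 0,"dx": 4,"dy": -1,"dz": 0,"gripper": 0.1}]'

```text
time_s: 32.32
position: [0.5636, -0.4873, 0.2335]
tool_rot: [-1.571, 0.001, -1.313]
ft_force: [-0.3, 0.4, 0.4]
grip_width: 0.0486
```

```bash
python3 - <<'E'
from h import *
p,d,c=snap("wrist","13");W=cloud(p,d,c);x,y,z=W[...,0],W[...,1],W[...,2]
m=(x>.44)&(x<.63)&(y>-.45)&(y<-.22)
pi=p.astype(int)
print("tray",fitrect(W,m,.0065,.014))
bl=fitrect(W,m&(p.max(2)<90),.05,.062);print("black top",bl)
k=m&(p.max(2)<90)&(z>.05);P=W[k];A=np.c_[P[:,:2]-P[:,:2].mean(0),np.ones(len(P))];print(np.linalg.lstsq(A,P[:,2],rcond=None)[0])
print("yellow",fitrect(W,m&(pi[...,0]>pi[...,2]+80),.004,.035))
print("short",fitrect(W,m&(y>-.35)&(abs(pi[...,0]-pi[...,2])<35),.014,.03))
ps,ds,cs=snap("scene","13");cv2.imwrite("pics/scene13c.png",cv2.resize(ps[100:340,180:520],None,fx=2.3,fy=2.3)[:,:,::-1])
mv(.55,-.5,.25,14)
E
```

```text
tray (array([ 529.9, -357.6,  130.7,  120.8,  -75.1]), 1876)
black top (array([ 532. , -370.2,   75.1,   35.1,  -75. ]), 2714)
[ 1.34354229 -1.73634275  0.22917056]
yellow (array([ 560.5, -367.8,   30.9,   17. ,  -74.3]), 462)
short (array([ 516.9, -303.3,   79.4,   14.5,   14.6]), 926)
t 32.42 p [ 0.5635 -0.4862  0.2331] jaw 14.9 grip 0.0484 F [-0.3  0.6  0.5]
   d(xyz)= [ 0.33 -0.56 -0.55]  w(xyz)= [ 0.01  0.14 -0.02] rows 1
```

View pics/wrist13.png

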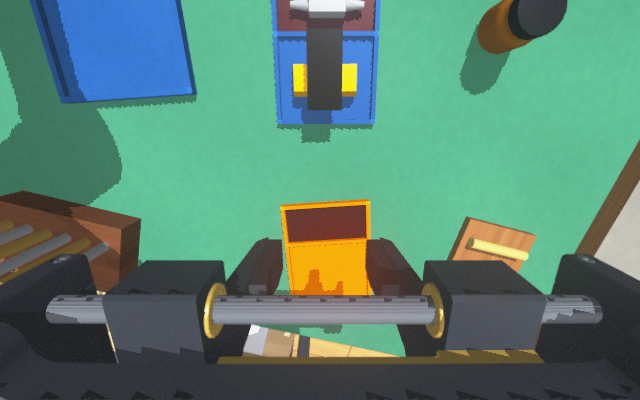

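View pics/scene13c.png

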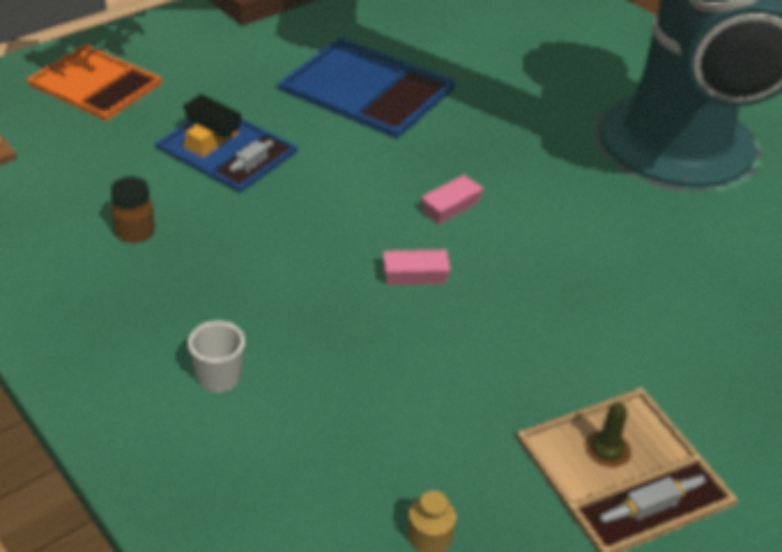

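```bash
python3 - <<'E'
from h import *
p,d,c=snap("wrist","14");W=cloud(p,d,c);x,y,z=W[...,0],W[...,1],W[...,2];pi=p.astype(int)
m=(x>.44)&(x<.63)&(y>-.45)&(y<-.22)
def rect(k):
    (a,b),(w,h),t=cv2.minAreaRect((W[k][:,:2]*1000).astype(np.float32));return np.round([a,b,w,h,t],1),k.sum()
ky=m&(pi[...,0]>pi[...,2]+80)
print("yellow top",rect(ky&(z>.025)&(z<.034)),"all",rect(ky&(z>.003)&(z<.034)))
kb=m&(p.max(2)<90)&(z>.052)&(z<.06);print("black top",rect(kb))
P=W[kb];A=np.c_[P[:,:2]-P[:,:2].mean(0),np.ones(len(P))];print("plane",np.linalg.lstsq(A,P[:,2],rcond=None)[0].round(3))
for n in ["scene","side"]:
    ps,ds,cs=snap(n,"14");V=cloud(ps,ds,cs);x,y,z=V[...,0],V[...,1],V[...,2]
    reg=lambda a,b,e,f:(x>a)&(x<b)&(y>e)&(y<f)
    for k,(q,a,b) in dict(cup=(reg(.7,.8,-.05,.05),.04,.07),jar=(reg(.66,.77,-.31,-.22),.06,.08),brass=(reg(.66,.74,.25,.33),.01,.07),
      pintop=(reg(.44,.54,.27,.37),.055,.08),long=(reg(.42,.59,.33,.46),.013,.035)).items(): print(n,k,fitrect(V,q,a,b))
    if n=="side": cv2.imwrite("pics/side14c.png",cv2.resize(ps[150:310,180:400],None,fx=3.5,fy=3.5)[:,:,::-1])
E
```

```text
yellow top (array([ 533.3, -373.8,   70.7,   28.7,   14.8]), np.int64(784)) all (array([ 533.6, -374.8,   72.8,   30.8,   14.9]), np.int64(887))
black top (array([ 532.1, -370. ,   34.9,   75.1,   14.9]), np.int64(2745))
plane [-0.001  0.002  0.056]
scene cup (array([758.5,  -1.8,  59. ,  58.6,  13. ]), 281)
scene jar (array([ 713.2, -267.9,   49.7,   44.2,   58.6]), 188)
scene brass (array([708.1, 292.6,  42.9,  36.2, -57.2]), 411)
scene pintop (array([493.3, 320. ,  17.5,  15.7,  83.7]), 68)
scene long (array([506.5, 393.6, 123.3,  21.3, -11.7]), 356)
side cup (array([753.9,  -2.1,  64. ,  60. ,  -6.4]), 147)
side jar (array([ 708.3, -272.3,   53.5,   45.1,  -72.9]), 75)
side brass (array([697.9, 290.6,  41.3,  39.9,  47.5]), 207)
side pintop (array([485.7, 319.6,  18.4,  16. ,  -2.7]), 50)
side long (array([503.6, 391. , 119.2,  21.7, -13.2]), 199)
```

View pics/side14c.png

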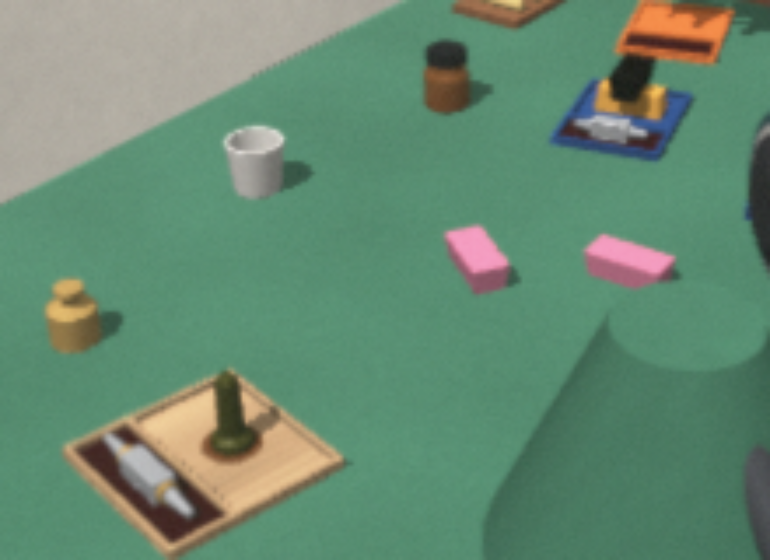

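```bash
python3 - <<'E'
from h import *
s=read_state();print(s["time_s"],np.round(s["dq"],3))
print(close_job())
E
```

```text
32.5667 [-0.001  0.004 -0.006 -0.001 -0.001 -0.002]
the job is handed in; nothing more can be done
None
```

I made up both kits and handed the job in at 32.6 s of the 136 s allowed. My last look showed every thing in its place and released. The hand-in reports no verdict.

- **Formers:** The long one is in the oak tray's red compartment, about 1–3 mm from the target and within 1° of lengthwise. The short one is in the red compartment of the smaller blue tray. It measured about 5 mm off, because only its top strip was visible.
- **Pin:** It stands upright on the cork pad. The scene and side views of its top average out within about 2 mm of the pad's middle.
- **Wax bars:** The yellow bar is within about 3 mm of the middle of the wide compartment and lengthwise. The black bar lies level and crosswise on it, within 0.1°. Its centre is about 4 mm from the yellow's, against a limit of 10 mm.
- **Bystanders:** The cup and brass weight measure as at the start, within 2 mm. The jar read 2 mm off in one camera and 6 mm in the other. I put that down to noise, since the gripper never came near it.
- **Disagreements:** The scene and side cameras differ by up to about 8 mm from each other on small things, such as the pin's top. For the wax bars and the short former I used the wrist camera.

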